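# Gather the flange nuts in the cut corner of the parts tote

## Task

Pick up the small scoop by its handle and tip its three nuts into the parts tote without dropping any on the bench, then set the empty scoop down upright on the bench. Then lift the tote clear of the bench by its handle and tilt it well over, about 35 degrees, until all six nuts have slid together into its cut-off corner; finish while still holding the tote still in the air, tilted like that. Leave the other things on the bench where they are.

Things in the scene. Friction and masses are not known exactly. Their poses are not given: they have to be found in the camera images.
- tote: open sheet-metal parts tote, 200 mm long (its x) x 160 mm wide (its y), walls 48 mm high and 4 mm thick, floor 4 mm, about 0.45 kg empty. One corner, at its -x +y (nearest the robot, on the robot's left), is cut off at 45 degrees, 45 mm along either side. A bridge handle crosses its middle along its y. Origin at the centre of its underside, z up. It stands on the bench on the left or on the right, the scoop on the other side
- tote_grip (a point): centre of the tote's handle, 103 mm straight above the tote's origin (axes as the tote's). The handle is a black bar 14 mm thick (along x), 24 mm high, 160 mm long (along y) on a 5 mm thick post at either end; its top is 115 mm above the underside
- cut_corner (a point): inside of the cut-off corner: the middle of the short diagonal wall, at the tote's floor (75 mm towards -x and 55 mm towards +y of the tote's origin, 4 mm up)
- cut_corner_foot (a point): the outer lower edge of the cut-off corner, middle of the short diagonal wall, on the tote's underside (77.5 mm towards -x, 57.5 mm towards +y of its origin)
- scoop: small sheet-metal scoop, 90 mm long (its x), 80 mm wide (its y), side walls and back wall 32 mm high and 3 mm thick, floor 3 mm, 0.22 kg; open at its front (-x, towards the robot), closed at the back. A bridge handle crosses its middle along its y. Origin at the centre of its underside, z up
- scoop_grip (a point): centre of the scoop's handle, 90 mm straight above the scoop's origin (axes as the scoop's). The handle is a black bar 14 mm thick (along x), 24 mm high, 80 mm long (along y); its top is 102 mm above the underside
- scoop_lip (a point): middle of the scoop's open front edge, where the nuts leave it: 45 mm towards -x of its origin, 3 mm up
- nut1: dark steel flange nut: 22 mm across flats, 25 mm across its round flange, 12 mm high, 25 g, lightly oiled, slides easily (starts to slide on the sheet metal at 8 to 12 degrees, along a wall or past other nuts at up to 30); origin at the centre of its underside; starts lying flat in the tote
- nut2: dark steel flange nut: 22 mm across flats, 25 mm across its round flange, 12 mm high, 25 g, lightly oiled, slides easily (starts to slide on the sheet metal at 8 to 12 degrees, along a wall or past other nuts at up to 30); origin at the centre of its underside; starts lying flat in the tote
- nut3: dark steel flange nut: 22 mm across flats, 25 mm across its round flange, 12 mm high, 25 g, lightly oiled, slides easily (starts to slide on the sheet metal at 8 to 12 degrees, along a wall or past other nuts at up to 30); origin at the centre of its underside; starts lying flat in the tote
- nut4: dark steel flange nut: 22 mm across flats, 25 mm across its round flange, 12 mm high, 25 g, lightly oiled, slides easily (starts to slide on the sheet metal at 8 to 12 degrees, along a wall or past other nuts at up to 30); origin at the centre of its underside; starts lying flat in the scoop
- nut5: dark steel flange nut: 22 mm across flats, 25 mm across its round flange, 12 mm high, 25 g, lightly oiled, slides easily (starts to slide on the sheet metal at 8 to 12 degrees, along a wall or past other nuts at up to 30); origin at the centre of its underside; starts lying flat in the scoop
- nut6: dark steel flange nut: 22 mm across flats, 25 mm across its round flange, 12 mm high, 25 g, lightly oiled, slides easily (starts to slide on the sheet metal at 8 to 12 degrees, along a wall or past other nuts at up to 30); origin at the centre of its underside; starts lying flat in the scoop
- screwdriver: bystander, not to be moved: screwdriver, 200 mm long, lying on the bench between the two places; origin under its middle
- tape: bystander, not to be moved: roll of orange tape, 90 mm across, 25 mm high, lying flat nearer the robot; origin under its centre
- wrench: bystander, not to be moved: steel spanner, 200 mm long, lying beyond the work; origin under its middle
- hammer: bystander, not to be moved: hammer, 280 mm long, lying beyond the work; origin under its middle
- tube_offcut: bystander, not to be moved: steel square tube offcut, 30 x 120 x 30 mm, lying on the right; origin under its centre
- spray_can: bystander, not to be moved: grey spray can, 64 mm across, 190 mm high, standing on the left; origin under its centre
There are look-alikes about, which are no part of the job. Leave any purple or turquoise look-alike of the scoop alone.

How it is judged (in metres and radians):
On the way, in this order (a step that is already met when the one before it is completed fails the run):
1. the scoop is lifted off the bench with its three nuts in it (height (world z) of scoop above 0.03 m and x of nut4 in the frame of scoop between -0.045 and 0.045 m and y of nut4 in the frame of scoop between -0.04 and 0.04 m and z of nut4 in the frame of scoop between -0.002 and 0.03 m and x of nut5 in the frame of scoop between -0.045 and 0.045 m and y of nut5 in the frame of scoop between -0.04 and 0.04 m and z of nut5 in the frame of scoop between -0.002 and 0.03 m and x of nut6 in the frame of scoop between -0.045 and 0.045 m and y of nut6 in the frame of scoop between -0.04 and 0.04 m and z of nut6 in the frame of scoop between -0.002 and 0.03 m), for 0.1 s.
2. all three nuts have gone from the raised scoop into the tote, which stands on the bench (height (world z) of scoop above 0.01 m and angle between tote's own z axis and vertical below 0.05 rad and height (world z) of tote below 0.005 m and x of nut4 in the frame of tote between -0.1 and 0.1 m and y of nut4 in the frame of tote between -0.08 and 0.08 m and z of nut4 in the frame of tote between -0.002 and 0.045 m and x of nut5 in the frame of tote between -0.1 and 0.1 m and y of nut5 in the frame of tote between -0.08 and 0.08 m and z of nut5 in the frame of tote between -0.002 and 0.045 m and x of nut6 in the frame of tote between -0.1 and 0.1 m and y of nut6 in the frame of tote between -0.08 and 0.08 m and z of nut6 in the frame of tote between -0.002 and 0.045 m), for 0.1 s.
3. the scoop stands upright on the bench and the tote is lifted clear of it (height (world z) of cut_corner_foot above 0.015 m and contact force between the fingers and tote above 1 N and height (world z) of scoop below 0.006 m and angle between scoop's own z axis and vertical below 0.06 rad), for 0.2 s.
At the end, for the whole second after the job is handed in: The fingers hold the tote, its cut corner's underside more than 15 mm above the bench and nothing else touching it from outside, tilted 17 to 57 degrees and at rest; all six nuts lie in it, each within 90 mm of the inside of the cut-off corner; the scoop stands upright on the bench (all of step 3 and angle between tote's own z axis and vertical between 0.3 and 1 rad and contact force between tote and table below 0.2 N and contact force between tote and scoop below 0.2 N and contact force between tote and screwdriver below 0.2 N and contact force between tote and tape below 0.2 N and contact force between tote and wrench below 0.2 N and contact force between tote and hammer below 0.2 N and contact force between tote and tube_offcut below 0.2 N and contact force between tote and spray_can below 0.2 N and linear speed of each of tote, nut1, nut2, nut3, nut4, nut5, nut6 below 0.03 m/s and distance between each of nut1, nut2, nut3, nut4, nut5, nut6 and cut_corner below 0.09 m and z of nut1 in the frame of tote between -0.002 and 0.045 m and z of nut2 in the frame of tote between -0.002 and 0.045 m and z of nut3 in the frame of tote between -0.002 and 0.045 m and z of nut4 in the frame of tote between -0.002 and 0.045 m and z of nut5 in the frame of tote between -0.002 and 0.045 m and z of nut6 in the frame of tote between -0.002 and 0.045 m and linear speed of scoop below 0.02 m/s); the arm keeps its last pose, push and grip.
It fails at once if a bystander was moved more than 30 mm (distance of any of screwdriver, tape, wrench, hammer, tube_offcut, spray_can from where it was at the start of the episode above 0.03 m).
It fails at once if a nut fell onto the bench (contact force between any of nut1, nut2, nut3, nut4, nut5, nut6 and table above 0.05 N).
It also fails if it takes over 67 s, if anything falls off the work surface, if the arm or the gripper's body presses on something with over 40 N, if the wrist force passes 120 N, or if a joint passes its speed limit or range.

## Robot

A 6-joint arm with a two-finger parallel gripper is mounted at the origin on the work surface. World frame = base frame: x ahead of the robot, y to its left, z up, the work surface at z = 0. Lengths are in mm, angles in degrees, forces in N, time in s.
With the tool pointing down it reaches from about 300 to 875 mm from the base axis. Payload 6.4 kg.
Tool frame: the origin (TCP) lies midway between the tips of the shut fingers; the grasp point (between the pads) lies 19 mm behind it; z points along the fingers, y is the direction in which the jaws open and shut (so a half turn about z gives the same grasp; the last joint's range is limited). The gripper opens to 88 mm and grips with 3 to 60 N. Pads are 18 mm wide; open, the fingers measure 123 mm over their backs; the gripper's body (75 mm by 187 mm) begins 45 mm behind the grasp point.
Start: joints at [-81.549, 10.359, 92.074, -0, 77.567, -11.82], TCP at [199.234, -539.395, 238.714] pointing down, gripper open.
Joint ranges: [-171.53, 171.53], [-51.25, 118.39], [17.06, 147.69], [-65.23, 245.23], [0, 150.52], [-178.68, 178.68]. Speed limits (degrees/s): [147.25, 147.25, 172.46, 180, 180, 180].

## Interface

Orientations are given as [roll, pitch, yaw] about the fixed x, y, z axes, in that order (R = Rz(yaw) Ry(pitch) Rx(roll)).
In Python, from rig import manip, imaging, hand_in gives the robot as it stands.
- The arm moves only by the tool step_arm, never from a script. Its argument "deltas" is one flat list of numbers, 6 for each row, row after row: the shift along the tool's x, y, z as a fraction of full scale, then the turn, a rotation vector about the tool's x, y, z as a fraction of full scale. A call has 1 to 12 rows; each row shifts and turns the commanded pose from where the row before left it, along the tool's axes as they then stand; what a row does not reach is not made up. Full scale, the value 1, is 40 mm for a shift and 180 degrees for a turn. A row lasts 1/10 s, in which the tool goes at most 50 mm and 8.59 degrees, less where a joint would pass 70% of its speed; a pose out of reach is approached as far as the arm can. A call with a number of a shift or a turn outside -1 to 1 is refused whole. A call with a gripper value outside its range is refused whole. "hand" is the closure in counts, from 0 (fully open) to 255 (shut), set as the call begins (left out, the last holds). The fingers move at their own pace and stop on an object; "newtons" is the grip in N (left out, the last holds). Time passes only in rows, so rows that do not move let the fingers close. It gives the time, the measured TCP pose, the force and the opening at its end, in the units of the state.
- manip.read_state(): the state, without advancing time (a new reading comes with each control period).
- imaging.read_camera(name): name is "side" or "top"; returns a dict with "pixels" (384x512x3 uint8, red, green, blue), "z_map" (384x512 float32, mm along the optical axis (not along the pixel's ray), 0 where there is no reading), "vfov" (degrees; the focal length in pixels is half the picture's height over the tangent of half this angle, whatever the lens; pixels are square), "cx", "cy" (the principal point, pixels), "k1" (the pictures are not rectified: a ray, as slopes to the right and down, at radius r is drawn at 1 + k1 r^2 times it, then the intrinsics apply), "rvec" (rotation vector, rad) and "tvec" (3), from world to camera coordinates, as OpenCV has them. Camera axes: x right, y down, z forward; pixel columns grow to the right and rows downward; lengths in mm; the calibration is good to about 2 mm. A picture is of the moment at which its call begins.
- hand_in(): hands the job in, once; it reports no verdict.
Trained networks look in the newest picture that a camera, given by its name, has taken for a name from the list of things; names that differ only in an ending like _2 or _b are one class to them, and where a whole thing is asked for, a point or a joint stands for the part that bears it (a point fixed in the world has none). Each returns a list of dicts, best first, with "confidence" (0 to 1); they miss things now and then, are a little off and sometimes report something else, mostly with a low value. They report only what shows in the picture. A call takes as long as a camera call. They do not tell look-alikes from the thing itself.
- imaging.spot_in(camera, thing): "box" ([left, top, width, height] in pixels, round what is visible of it).
- imaging.silhouettes(camera, thing): "mask" (384x512 bool, what is visible of it) and "box" ([left, top, width, height] in pixels, round what is visible of it).
- imaging.mark_of(camera, thing): "xy" ([column, row] in pixels: a listed point, or the origin of a listed thing).
The state is a dict: "clock": time; "qpos": joint angles; "dq": joint speeds; "joint_efforts": joint torques, N m; "ee_pos": TCP position; "eef_rot": TCP orientation; "force": force on the tool from outside, world axes, zero at the start; "ft_torque": the same for the moment, N m; "opening": opening from 0.0 (shut) to 1.0 (fully open).
Only numpy, scipy, OpenCV 4.12 (cv2) and the standard library are available. Lean on these libraries where they do the work, as an engineer would, in place of code of your own. Each camera call takes 0.05 s, during which the arm holds its last target.

## Working session

There is one attempt and no reset: what is moved stays moved. The work goes in short steps, Python scripts to look and compute and a tool call to move; the robot and the scene stay as the last step left them, time stands still between calls to the robot, and variables do not carry over. Pictures are saved under pics/ and viewed, and the job is handed in when it is done.

Besides the shell and the picture viewer there is one more tool, called after "Request:" as name(argument=value, ...) on one line, values as JSON. step_arm: Moves the arm, as the interface text tells. Shift numbers are shares of 40 mm and turn numbers shares of 180 degrees, none past 1 either way. Its arguments: {"type":"object","properties":{"deltas":{"type":"array","items":{"type":"number"}},"hand":{"type":"number"},"newtons":{"type":"number"}},"required":["deltas"]}

```bash
ls; mkdir -p pics
python3 - <<'E'
from rig import manip, imaging
import cv2
s=manip.read_state();print(s)
for c in("top","side"):
    d=imaging.read_camera(c);cv2.imwrite(f"pics/{c}0.png",cv2.resize(d["pixels"][:,:,::-1],(768,576)))
    print(c,{k:d[k] for k in d if k not in("pixels","z_map")})
E
```

```text
pics
{'clock': 0.0, 'qpos': array([-8.15470273e+01,  1.04013689e+01,  9.21309637e+01,  4.67608809e-05,
        7.75689703e+01, -1.18218260e+01]), 'dq': array([-0.1675584 ,  0.01508716, -0.01155085, -0.05190679,  0.03556433,
       -0.08550682]), 'joint_efforts': array([ 1.90462444e-03, -4.33865190e+01, -3.41844642e+01,  7.05703930e-02,
        3.86936765e-02, -1.36488161e-04]), 'ee_pos': array([ 199.17022472, -538.82758725,  237.82114426]), 'eef_rot': array([-1.79900855e+02, -2.07984636e-02,  2.02747707e+01]), 'force': array([-0.31083931, -0.59672498, -0.55372453]), 'ft_torque': array([ 0.03003932,  0.00245434, -0.01876753]), 'opening': 0.9990977304763052}
top {'vfov': 43.642740078884174, 'cx': 259.495805719924, 'cy': 197.93487321516884, 'k1': -0.09666786691111505, 'rvec': array([ 2.18241612, -2.177143  ,  0.07344301]), 'tvec': array([  11.16757048,  547.70520873, 1344.40931643])}
side {'vfov': 43.07137433207025, 'cx': 255.4921011037898, 'cy': 188.98009019806872, 'k1': 0.02806872224464911, 'rvec': array([ 2.36990568, -0.05871381,  0.04012005]), 'tvec': array([-568.37306592,   91.1178221 , 1651.10820309])}
```

View pics/top0.png

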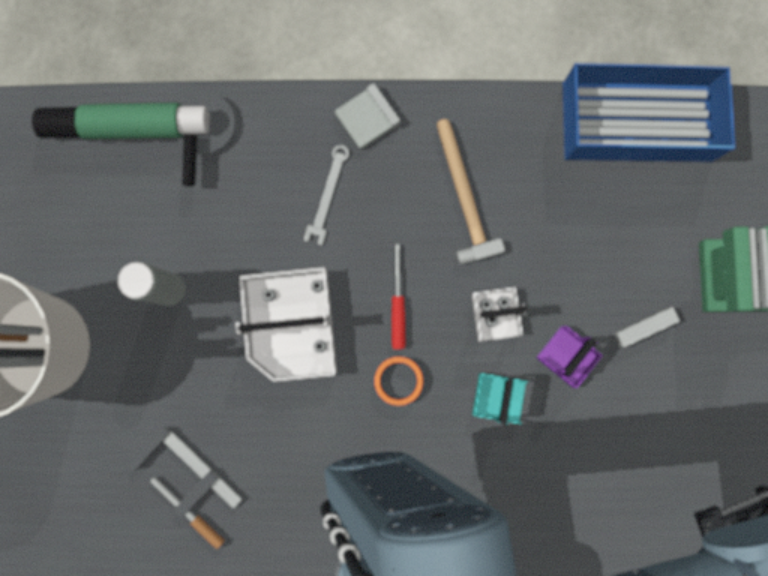

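View pics/side0.png

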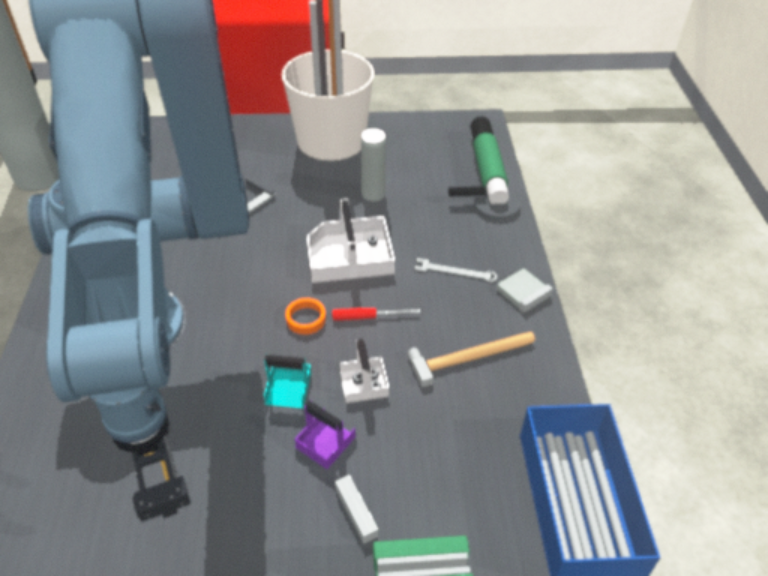

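```bash
cat > h.py <<'E'
import numpy as np, cv2
from rig import manip, imaging
def cam(c):
    d=imaging.read_camera(c)
    h,w=d["z_map"].shape; f=h/2/np.tan(np.radians(d["vfov"]/2))
    K=np.array([[f,0,d["cx"]],[0,f,d["cy"]],[0,0,1.]])
    dist=np.array([d["k1"],0,0,0,0.])
    R,_=cv2.Rodrigues(d["rvec"]); t=d["tvec"]
    uv=np.stack(np.meshgrid(np.arange(w),np.arange(h)),-1).reshape(-1,1,2).astype(float)
    n=cv2.undistortPointsIter(uv,K,dist,None,None,(3,50,1e-10)).reshape(-1,2)
    z=d["z_map"].reshape(-1).astype(float)
    P=np.c_[n*z[:,None],z]; W=(P-t)@R
    W[z<=0]=np.nan
    return dict(im=d["pixels"],W=W.reshape(h,w,3),n=n.reshape(h,w,2),K=K,dist=dist,R=R,t=t,rvec=d["rvec"])
def proj(c,p): return cv2.projectPoints(np.asarray(p,float).reshape(-1,1,3),c["rvec"],c["t"],c["K"],c["dist"])[0].reshape(-1,2)
def ray(c,uv,z):
    n=cv2.undistortPointsIter(np.asarray(uv,float).reshape(1,1,2),c["K"],c["dist"],None,None,(3,50,1e-10)).ravel()
    d=c["R"].T@np.r_[n,1]; o=-c["R"].T@c["t"]; return o+d*(z-o[2])/d[2]
E
python3 - <<'E'
from h import *
for cn in("top","side"):
    c=cam(cn);W=c["W"]
    for nm,(x0,x1,y0,y1,hb) in dict(tote=(400,660,50,330,(100,125)),scoop=(430,580,-230,-70,(88,112))).items():
        m=(W[...,0]>x0)&(W[...,0]<x1)&(W[...,1]>y0)&(W[...,1]<y1)
        print(cn,nm,m.sum(),np.histogram(W[m][:,2],bins=[-20,-4,4,10,20,30,40,50,60,70,80,90,100,110,120,130,200])[0])
        h=m&(W[...,2]>hb[0])&(W[...,2]<hb[1]); p=W[h]
        if len(p):
            r=cv2.minAreaRect(p[:,:2].astype(np.float32));print(len(p),r,np.median(p[:,2]),p.mean(0))
        b=m&(W[...,2]>5);p=W[b];r=cv2.minAreaRect(p[:,:2].astype(np.float32));print('all',r, p.min(0),p.max(0))
    for th in("tote","scoop","tote_grip","scoop_grip","nut4","nut1","cut_corner","scoop_lip","screwdriver","spray_can","tube_offcut"):
        hh={"tote_grip":103,"scoop_grip":90,"nut4":3,"nut1":4,"cut_corner":4,"scoop_lip":3}.get(th,0)
        print(th,[(np.round(ray(c,q["xy"],hh)).astype(int).tolist(),round(q["confidence"],2)) for q in imaging.mark_of(cn,th)])
E
```

```text
top tote 8606 [ 328 5008 2045  300   96   92  280   84    4    3    6   12   19  323
    6    0]
348 ((493.7806396484375, 204.25790405273438), (19.292194366455078, 161.50946044921875), 5.976232051849365) 115.1169680171229 [494.08319415 203.54987128 114.78293508]
all ((529.5903930664062, 188.95089721679688), (258.9632263183594, 275.6247863769531), 0.10405710339546204) [400.02415921  50.98488284   5.00530471] [658.95874238 326.81248562 121.20502883]
top scoop 2903 [ 151 1897  393  162   58   59    4    2    5    3    6   44  119    0
    0    0]
164 ((517.9237060546875, -190.68402099609375), (16.573169708251953, 79.11605072021484), 8.647890090942383) 101.9700151106774 [ 516.83094133 -190.09849516  101.53485916]
all ((504.59521484375, -151.01803588867188), (146.74172973632812, 157.8582305908203), 0.05548769608139992) [ 431.14796427 -229.93203086    5.00003213] [578.02421697 -72.1599986  109.41664892]
tote [([485, 213, 0], 0.64)]
scoop [([447, -326, 0], 0.86), ([515, -190, 0], 0.83), ([348, -194, 0], 0.61)]
tote_grip [([483, 199, 103], 0.81)]
scoop_grip [([438, -322, 90], 0.81), ([515, -
[... 1556 characters left out ...]
e [([495, 192, 0], 0.55), ([539, -168, 0], 0.37)]
scoop [([368, -196, 0], 0.97), ([521, -175, 0], 0.85), ([441, -328, 0], 0.56)]
tote_grip [([493, 205, 103], 0.94), ([496, -254, 103], 0.2)]
scoop_grip [([518, -195, 90], 0.97), ([358, -188, 90], 0.76), ([439, -327, 90], 0.69)]
nut4 [([541, -175, 3], 0.56), ([503, -175, 3], 0.53), ([539, -221, 3], 0.4), ([548, 242, 3], 0.38)]
nut1 [([541, -176, 4], 0.56), ([503, -176, 4], 0.53), ([539, -222, 4], 0.4), ([548, 241, 4], 0.38)]
cut_corner [([416, 271, 4], 0.75)]
scoop_lip [([465, -284, 3], 0.93), ([468, -197, 3], 0.85), ([355, -235, 3], 0.81)]
screwdriver [([559, -2, 0], 0.76)]
spray_can [([567, 446, 0], 0.86)]
tube_offcut [([485, -475, 0], 0.57)]
```

Run:
```python
import cv2
for n,(a,b,c,d) in dict(top=(160,270,150,360),side=(120,280,170,300)).items():
    im=cv2.imread(f"pics/{n}0.png");im=cv2.resize(im,(512,384))[a:b,c:d]
    s=min(800/im.shape[1],600/im.shape[0]);cv2.imwrite(f"pics/{n}0z.png",cv2.resize(im,None,fx=s*.99,fy=s*.99,interpolation=2))
```

```text
(no output)
```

View pics/top0z.png

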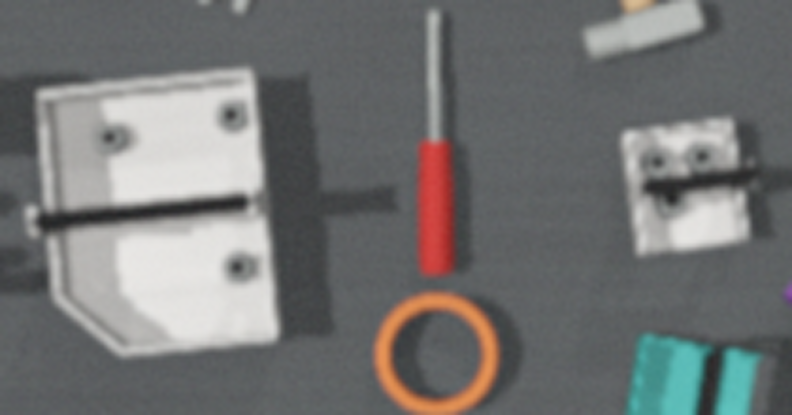

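View pics/side0z.png

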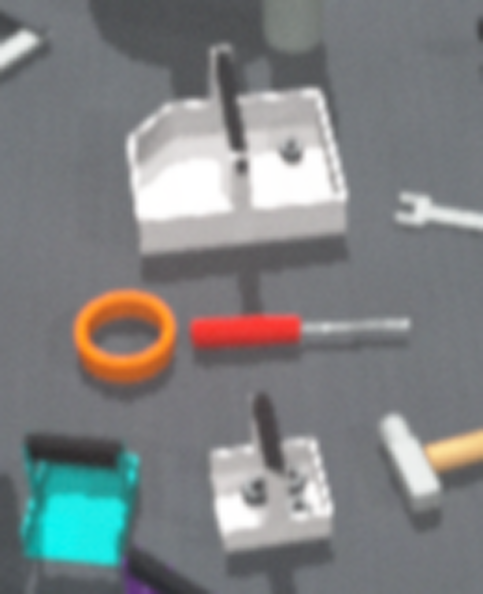

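```bash
cat >> h.py <<'E'
from scipy.spatial.transform import Rotation as Rn
from scipy.linalg import logm,expm
def T(p,R):
    M=np.eye(4);M[:3,:3]=R;M[:3,3]=p;return M
def now():
    s=manip.read_state();return T(s["ee_pos"],Rn.from_euler("xyz",s["eef_rot"],degrees=True).as_matrix())
def down(yaw): return (Rn.from_euler("z",yaw,degrees=True)*Rn.from_euler("x",180,degrees=True)).as_matrix()
def rows(A,B,n):
    X=np.linalg.inv(A)@B; x=expm(np.real(logm(X))/n)
    w=Rn.from_matrix(x[:3,:3]).as_rotvec(degrees=True)/180
    r=np.r_[x[:3,3]/40,w]; 
    print("n",n,"row",np.round(r,4).tolist(),"|d| mm",round(np.linalg.norm(x[:3,3]),1),"deg",round(np.linalg.norm(w)*180,2))
    pts=[]; M=A.copy()
    for i in range(n): M=M@x; pts.append(M[:3,3].copy())
    print(np.round(pts[::max(1,n//6)]).astype(int).tolist()); return r
TOTE=(493.8,204.,5.9); SCOOP=(517.2,-190.3,8.7)
E
python3 - <<'E'
from h import *
c=cam("top")
# refine poses: overlay
im=cv2.resize(c["im"][:,:,::-1],None,fx=3,fy=3,interpolation=2)
def dr(P,pts,col):
    x,y,a=P;a=np.radians(a);pts=np.array(pts,float)
    w=np.c_[x+pts[:,0]*np.cos(a)-pts[:,1]*np.sin(a),y+pts[:,0]*np.sin(a)+pts[:,1]*np.cos(a),pts[:,2]]
    cv2.polylines(im,[np.int32((proj(c,w)+.5)*3)],True,col,1)
dr(TOTE,[(-100,35,48),(-55,80,48),(100,80,48),(100,-80,48),(-100,-80,48)],(0,0,255))
dr(TOTE,[(-7,-80,115),(7,-80,115),(7,80,115),(-7,80,115)],(0,255,0))
dr(SCOOP,[(-45,40,32),(45,40,32),(45,-40,32),(-45,-40,32)],(0,0,255))
dr(SCOOP,[(-7,-40,102),(7,-40,102),(7,40,102),(-7,40,102)],(0,255,0))
cv2.imwrite("pics/ov.png",im[480:780,440:1100])
rows(now(),T([517.2,-190.3,145],down(98.7)),18)
E
```

```text
n 18 row [0.6998, 0.1188, 0.1302, 0.0, -0.0, -0.0242] |d| mm 28.9 deg 4.36
[[227, -534, 234], [307, -506, 218], [379, -460, 202], [439, -400, 187], [483, -327, 171], [510, -247, 155]]
```

View pics/ov.png

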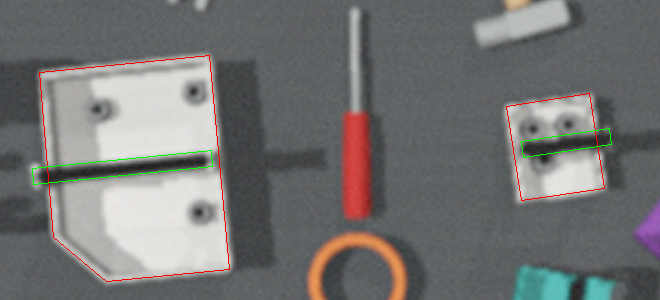

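Request:
step_arm(deltas=[0.35,0.06,0.065,0,0,-0.0121,0.7,0.119,0.13,0,0,-0.0242,0.7,0.119,0.13,0,0,-0.0242,0.7,0.119,0.13,0,0,-0.0242,0.7,0.119,0.13,0,0,-0.0242,0.7,0.119,0.13,0,0,-0.0242,0.7,0.119,0.13,0,0,-0.0242,0.7,0.119,0.13,0,0,-0.0242,0.7,0.119,0.13,0,0,-0.0242,0.7,0.119,0.13,0,0,-0.0242,0.7,0.119,0.13,0,0,-0.0242,0.7,0.119,0.13,0,0,-0.0242], hand=0, newtons=40)

```text
clock: 2.55
ee_pos: [464.6, -362.9, 178.5]
eef_rot: [180.0, -0.0, 70.7]
force: [0.2, 0.3, -0.3]
opening: 0.999
```

Request:
step_arm(deltas=[0.7,0.119,0.13,0,0,-0.0242,0.7,0.119,0.13,0,0,-0.0242,0.7,0.119,0.13,0,0,-0.0242,0.7,0.119,0.13,0,0,-0.0242,0.7,0.119,0.13,0,0,-0.0242,0.35,0.06,0.065,0,0,-0.0121,0,0,0,0,0,0,0,0,0,0,0,0])

```text
clock: 3.35
ee_pos: [514.8, -218.7, 150.6]
eef_rot: [180.0, 0.0, 94.3]
force: [-0.3, -0.4, -0.5]
opening: 1.0
```

Run:
```python
from h import *
s=manip.read_state();print(s["clock"],s["ee_pos"],s["eef_rot"],s["qpos"])
rows(now(),T([517.2,-190.3,145],down(98.7)),2)
```

```text
3.35 [ 514.81061941 -218.66724939  150.55123888] [1.79983815e+02 4.23740864e-02 9.43084189e+01] [-3.51588639e+01  1.38119297e+01  9.88204357e+01 -2.43023264e-02
  6.73282072e+01 -3.94579291e+01]
n 2 row [0.3503, 0.0631, 0.0692, 0.0, 0.0001, -0.0122] |d| mm 14.5 deg 2.2
[[516, -205, 148], [517, -190, 145]]
```

Request:
step_arm(deltas=[0.35,0.063,0.07,0,0,-0.0122,0.35,0.063,0.07,0,0,-0.0122,0,0,0,0,0,0,0,0,0,0,0,0])

```text
clock: 3.75
ee_pos: [516.8, -189.6, 144.6]
eef_rot: [-180.0, -0.0, 98.7]
force: [0.7, -0.5, -0.8]
opening: 1.002
```

Run:
```python
from h import *
s=manip.read_state();print(s["clock"],s["ee_pos"],s["eef_rot"],s["qpos"])
rows(now(),T([517.2,-190.3,73],down(98.7)),6)
for n in("top","side"):
    c=cam(n);u,v=proj(c,[517,-190,80])[0].astype(int)
    cr=c["im"][max(0,v-50):v+50,u-65:u+65,::-1];cv2.imwrite(f"pics/g1{n}.png",cv2.resize(cr,None,fx=5,fy=5,interpolation=2))
```

```text
3.75 [ 516.81598545 -189.63525055  144.60689202] [-1.79985798e+02 -2.49179768e-04  9.87432967e+01] [-3.25001963e+01  1.32319331e+01  1.00310031e+02 -1.00074994e-02
  6.64688791e+01 -4.12394967e+01]
n 6 row [-0.003, 0.0012, 0.2984, -0.0, -0.0, 0.0] |d| mm 11.9 deg 0.01
[[517, -190, 133], [517, -190, 121], [517, -190, 109], [517, -190, 97], [517, -190, 85], [517, -190, 73]]
```

View pics/g1side.png

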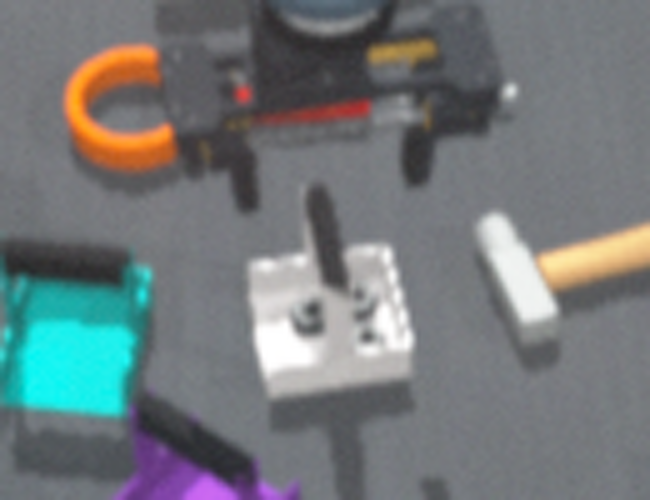

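Request:
step_arm(deltas=[0,0,0.3,0,0,0,0,0,0.3,0,0,0,0,0,0.3,0,0,0,0,0,0.3,0,0,0,0,0,0.3,0,0,0,0,0,0.3,0,0,0,0,0,0,0,0,0])

```text
clock: 4.55
ee_pos: [515.6, -189.2, 70.4]
eef_rot: [-179.8, -0.1, 98.7]
force: [0.1, -0.1, 0.5]
opening: 1.001
```

Request:
step_arm(deltas=[0,0,0,0,0,0,0,0,0,0,0,0,0,0,0,0,0,0,0,0,0,0,0,0,0,0,0,0,0,0,0,0,0,0,0,0,0,0,0,0,0,0], hand=255, newtons=40)

```text
clock: 5.25
ee_pos: [516.9, -189.9, 72.8]
eef_rot: [180.0, 0.0, 98.7]
force: [-0.5, -0.3, 0.8]
opening: 0.388
```

Request:
step_arm(deltas=[0,0,0,0,0,0,0,0,0,0,0,0,0,0,0,0,0,0,0,0,0,0,0,0,0,0,0,0,0,0])

```text
clock: 5.75
ee_pos: [516.7, -189.9, 72.5]
eef_rot: [-180.0, -0.0, 98.7]
force: [-1.4, 0.8, -1.2]
opening: 0.152
```

Request:
step_arm(deltas=[0,0,-0.1,0,0,0,0,0,-0.2,0,0,0,0,0,-0.3,0,0,0,0,0,-0.35,0.008,0,0,0,0,-0.35,0.008,0,0,0,0,-0.35,0.008,0,0,0,0,-0.3,0.008,0,0,0,0,-0.2,0,0,0,0,0,-0.1,0,0,0,0,0,0,0,0,0])

```text
clock: 6.75
ee_pos: [520.3, -189.5, 163.3]
eef_rot: [-174.3, 0.0, 98.7]
force: [0.3, 0.0, -3.3]
opening: 0.155
```

Run:
```python
from h import *
s=manip.read_state();print(s["clock"],s["ee_pos"],s["eef_rot"],s["qpos"],s["opening"],s["force"])
def scoop_target(lipx,lipz,th,lat=0):
    # tool pose so that scoop lip at tote (lipx,lat,lipz), pitched th deg pour; scoop aligned to tote yaw
    a=TOTE[2]
    Rs=(Rn.from_euler("z",a,degrees=True)*Rn.from_euler("y",-th,degrees=True)).as_matrix()
    Rt=Rs@np.array([[0,1,0],[1,0,0],[0,0,-1.]])  # tool x=scoop y, tool y=scoop x, z=-z
    ca,sa=np.cos(np.radians(a)),np.sin(np.radians(a))
    lip=np.array([TOTE[0]+lipx*ca-lat*sa,TOTE[1]+lipx*sa+lat*ca,lipz])
    # TCP in scoop frame
    off=np.array([0,0,72.])-np.array([-45,0,3.])
    return T(lip+Rs@off,Rt)
B=scoop_target(35,100,-6);print(B[:3,3])
rows(now(),B,20)
for n in("top","side"):
    c=cam(n);u,v=proj(c,[517,-190,120])[0].astype(int)
    cr=c["im"][max(0,v-50):v+50,u-65:u+65,::-1];cv2.imwrite(f"pics/g2{n}.png",cv2.resize(cr,None,fx=5,fy=5,interpolation=2))
```

```text
6.75 [ 520.26834231 -189.54947388  163.31109107] [-1.74321083e+02  3.74394447e-02  9.87141510e+01] [-30.24021297  15.6090715   95.13407222  -3.74684916  73.68844648
 -37.76064574] 0.15511586218938453 [ 0.27247887  0.00342049 -3.29028307]
[580.30527472 212.93945054 163.91822993]
n 20 row [0.4894, 0.1382, -0.015, 0.0001, 0.0001, 0.0008] |d| mm 20.3 deg 0.14
[[523, -169, 163], [531, -109, 163], [539, -48, 164], [548, 12, 164], [557, 72, 164], [567, 133, 164], [577, 193, 164]]
```

View pics/g2side.png

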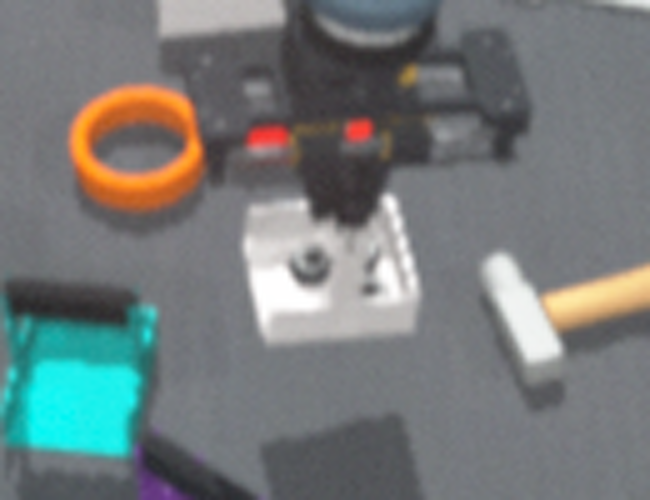

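Request:
step_arm(deltas=[0.098,0.028,-0.003,0,0,0,0.196,0.055,-0.006,0,0,0,0.294,0.083,-0.009,0,0,0.001,0.392,0.11,-0.012,0,0,0.001,0.49,0.138,-0.015,0,0,0.001,0.49,0.138,-0.015,0,0,0.001,0.49,0.138,-0.015,0,0,0.001,0.49,0.138,-0.015,0,0,0.001,0.49,0.138,-0.015,0,0,0.001,0.49,0.138,-0.015,0,0,0.001,0.49,0.138,-0.015,0,0,0.001,0.49,0.138,-0.015,0,0,0.001])

```text
clock: 8.05
ee_pos: [547.8, 14.6, 162.7]
eef_rot: [-174.2, 0.2, 97.0]
force: [0.4, -0.1, -3.2]
opening: 0.159
```

Request:
step_arm(deltas=[0.49,0.138,-0.015,0,0,0.001,0.49,0.138,-0.015,0,0,0.001,0.49,0.138,-0.015,0,0,0.001,0.49,0.138,-0.015,0,0,0.001,0.49,0.138,-0.015,0,0,0.001,0.49,0.138,-0.015,0,0,0.001,0.49,0.138,-0.015,0,0,0.001,0.49,0.138,-0.015,0,0,0.001,0.392,0.11,-0.012,0,0,0.001,0.294,0.083,-0.009,0,0,0.001,0.196,0.055,-0.006,0,0,0,0.098,0.028,-0.003,0,0,0])

```text
clock: 9.25
ee_pos: [582.5, 213.4, 162.3]
eef_rot: [-174.2, 0.4, 95.2]
force: [0.4, -5.7, 0.3]
opening: 0.149
```

```bash
cat >> h.py <<'E'
def scoop_target(lipx,lipz,th,lat=0):
    a=TOTE[2]
    Rs=(Rn.from_euler("z",a,degrees=True)*Rn.from_euler("y",-th,degrees=True)).as_matrix()
    Rt=Rs@np.array([[0,1,0],[1,0,0],[0,0,-1.]])
    ca,sa=np.cos(np.radians(a)),np.sin(np.radians(a))
    lip=np.array([TOTE[0]+lipx*ca-lat*sa,TOTE[1]+lipx*sa+lat*ca,lipz])
    off=np.array([0,0,72.])-np.array([-45,0,3.])
    return T(lip+Rs@off,Rt)
def shot(name,p,hw=65,hh=50):
    for n in("top","side"):
        c=cam(n);u,v=proj(c,p)[0].astype(int)
        cr=c["im"][max(0,v-hh):v+hh,max(0,u-hw):u+hw,::-1];cv2.imwrite(f"pics/{name}{n}.png",cv2.resize(cr,None,fx=5,fy=5,interpolation=2))
E
python3 - <<'E'
from h import *
s=manip.read_state();print(s["clock"],s["ee_pos"],s["eef_rot"],s["qpos"],s["opening"],s["force"])
A=scoop_target(35,66,5)
rows(now(),A,8)
B=scoop_target(35,64,15);rows(A,B,5)
C=scoop_target(35,62,42);rows(B,C,10)
shot("g3",[540,205,80])
E
```

```text
9.25 [582.46067009 213.43585213 162.25548187] [-174.24740482    0.40967367   95.16964172] [ 9.18048057e+00  2.39856647e+01  8.41756912e+01 -5.03546583e-03
  7.76057574e+01  4.03275073e+00] 0.1490542884410175 [ 0.3603612  -5.66789493  0.25063619]
n 8 row [-0.0009, -0.0467, 0.0747, -0.0075, 0.0003, -0.0005] |d| mm 3.5 deg 1.35
[[580, 213, 159], [578, 213, 157], [576, 213, 154], [574, 212, 151], [572, 212, 148], [571, 212, 145], [569, 212, 142], [567, 212, 139]]
n 5 row [-0.0, -0.0625, -0.0283, -0.0111, -0.0, 0.0] |d| mm 2.7 deg 2.0
[[565, 211, 140], [562, 211, 140], [559, 211, 141], [557, 211, 142], [554, 210, 142]]
n 10 row [0.0, -0.0848, -0.0466, -0.015, -0.0, -0.0] |d| mm 3.9 deg 2.7
[[550, 210, 143], [547, 209, 144], [543, 209, 145], [539, 209, 145], [535, 208, 145], [531, 208, 145], [527, 207, 145], [524, 207, 145], [520, 207, 144], [516, 206, 143]]
```

View pics/g3side.png

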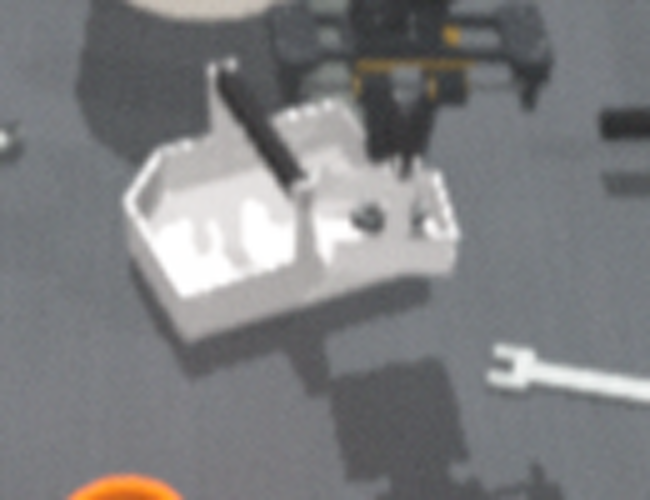

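View pics/g3top.png

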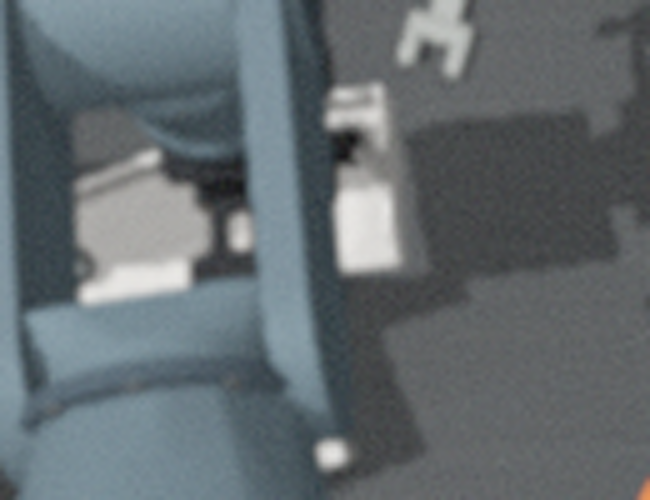

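Run:
```python
from h import *
for cn in("top","side"):
    c=cam(cn);W=c["W"]
    m=(W[...,0]>380)&(W[...,0]<660)&(W[...,1]>50)&(W[...,1]<330)&(W[...,2]>103)&(W[...,2]<122)
    dark=c["im"].max(-1)<90
    p=W[m];r=cv2.minAreaRect(p[:,:2].astype(np.float32));print(cn,len(p),r,np.median(p[:,2]))
    q=np.int32(np.argwhere(m));print(q.min(0),q.max(0))
    m2=m&dark&(W[...,0]<540);p=W[m2];r=cv2.minAreaRect(p[:,:2].astype(np.float32));print(len(p),r,np.percentile(p[:,2],[5,50,95]),p[p[:,1].argmin()],p[p[:,1].argmax()])
    im=cv2.resize(c["im"][:,:,::-1],(800,600));cv2.imwrite(f"pics/f3{cn}.png",im)
s=manip.read_state();print(s["clock"],s["force"],s["ft_torque"])
```

```text
top 95 ((576.9154663085938, 207.90628051757812), (90.4781265258789, 83.18204498291016), 6.514772891998291) 112.90307491956536
[166 171] [200 203]Traceback (most recent call last):
  File "<stdin>", line 8, in <module>
    return _quantile_unchecked(
        a, q, axis, out, overwrite_input, method, keepdims, weights)
    return _ureduce(a,
                    func=_quantile_ureduce_func,
    ...<5 lines>...
                    overwrite_input=overwrite_input,
                    method=method)
    r = func(a, **kwargs)
    result = _quantile(arr,
                       quantiles=q,
    ...<2 lines>...
                       out=out,
                       weights=wgt)
    slices_having_nans = np.isnan(arr[-1, ...])
                                  ~~~^^^^^^^^^
IndexError: index -1 is out of bounds for axis 0 with size 0
```

Run:
```python
from h import *
c=cam("side");W=c["W"]
im=cv2.resize(c["im"][:,:,::-1],(800,600),interpolation=2)
cv2.imwrite("pics/f3side.png",im)
m=(W[...,0]>380)&(W[...,0]<540)&(W[...,1]>50)&(W[...,1]<330)&(W[...,2]>100)&(W[...,2]<125)
p=W[m];print(len(p));r=cv2.minAreaRect(p[:,:2].astype(np.float32));print(r,np.percentile(p[:,2],[5,50,95]))
i=p[:,1].argsort();print(np.round(p[i][::8]))
# overlay crop
im=cv2.resize(c["im"][:,:,::-1],None,fx=5,fy=5,interpolation=2)
def dr(P,pts,col):
    x,y,a=P;a=np.radians(a);pts=np.array(pts,float)
    w=np.c_[x+pts[:,0]*np.cos(a)-pts[:,1]*np.sin(a),y+pts[:,0]*np.sin(a)+pts[:,1]*np.cos(a),pts[:,2]]
    cv2.polylines(im,[np.int32((proj(c,w)+.5)*5)],True,col,1)
dr(TOTE,[(-100,35,48),(-55,80,48),(100,80,48),(100,-80,48),(-100,-80,48)],(0,0,255))
dr(TOTE,[(-7,-80,115),(7,-80,115),(7,80,115),(-7,80,115)],(0,255,0))
u,v=(proj(c,[500,204,60])[0]*5).astype(int)
cv2.imwrite("pics/f3ov.png",im[v-280:v+280,u-350:u+350])
s=manip.read_state();print(s["clock"],s["force"],s["ft_torque"])
```

```text
148
((522.0274658203125, 249.12294006347656), (29.89040756225586, 179.85842895507812), 19.088397979736328) [101.99534012 113.81697802 121.52125587]
[[540. 160. 109.]
 [534. 189. 102.]
 [531. 224. 105.]
 [536. 237. 108.]
 [521. 239. 102.]
 [532. 241. 124.]
 [539. 243. 107.]
 [536. 245. 124.]
 [510. 252. 101.]
 [522. 258. 118.]
 [504. 265. 114.]
 [504. 274. 111.]
 [500. 281. 115.]
 [512. 287. 114.]
 [508. 298. 115.]
 [497. 302. 112.]
 [486. 312. 119.]
 [494. 321. 116.]
 [479. 329. 105.]]
9.45 [ 0.57208214 -2.90103002 -2.03141089] [-0.74305429 -0.16838305  0.26240948]
```

View pics/f3ov.png

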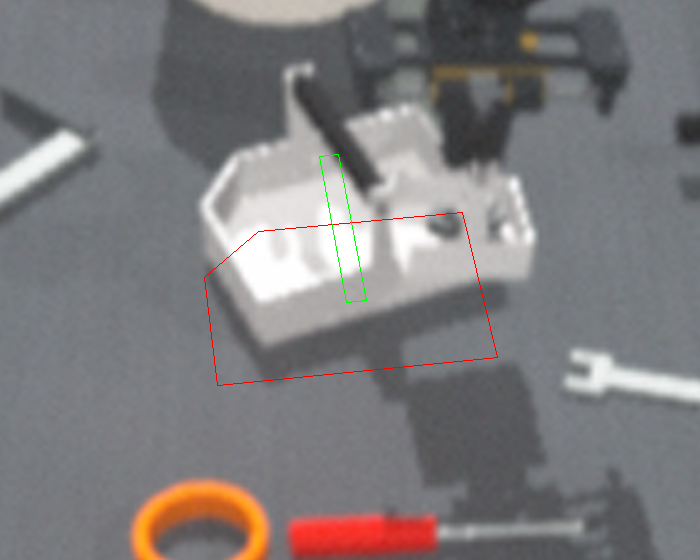

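Request:
step_arm(deltas=[-0.1,0,0,0,0,0,-0.15,0,0,0,0,0,-0.1,0,-0.1,0,0,0,0,0,-0.2,0,0,0,0,0,-0.3,0,0,0,0,0,-0.4,0,0,0,0,0,-0.3,0,0,0,0,0,-0.2,0,0,0,0,0,-0.1,0,0,0,0,0,0,0,0,0])

```text
clock: 10.45
ee_pos: [590.3, 200.3, 226.8]
eef_rot: [-174.3, 0.4, 95.1]
force: [-0.3, -0.4, -3.0]
opening: 0.155
```

Run:
```python
from h import *
from scipy.optimize import least_squares
s=manip.read_state();print(s["clock"],s["ee_pos"],s["force"],s["ft_torque"])
c=cam("side");W=c["W"]
cv2.imwrite("pics/f4side.png",cv2.resize(c["im"][:,:,::-1],(800,600),interpolation=2))
d=cam("top");cv2.imwrite("pics/f4top.png",cv2.resize(d["im"][:,:,::-1],(800,600),interpolation=2))
```

```text
10.45 [590.3043745  200.26918516 226.79029067] [-0.26952957 -0.35129775 -3.04953234] [ 0.03530772 -0.22264942 -0.0017024 ]
```

View pics/f4side.png

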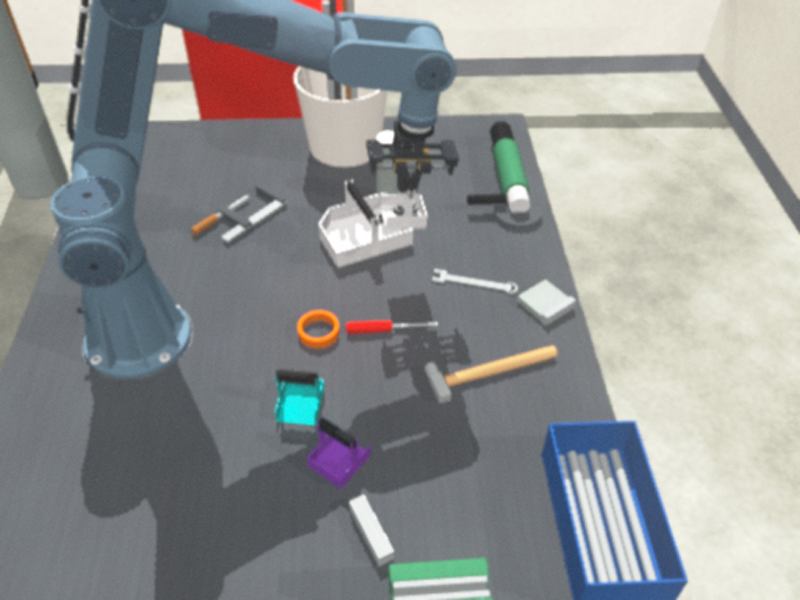

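View pics/f4top.png

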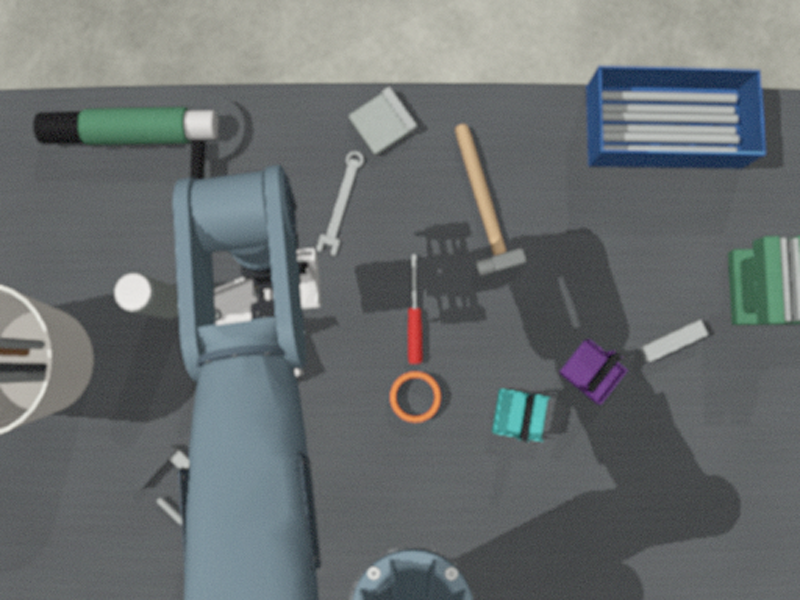

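Request:
step_arm(deltas=[-0.12,0,0,0,0,0,-0.25,0,0,0,0,0,-0.4,0,0,0,0,0,-0.5,0,0,0,0,0,-0.5,0,0,0,0,0,-0.5,0,0,0,0,0,-0.5,0,0,0,0,0,-0.5,0,0,0,0,0,-0.5,0,0,0,0,0,-0.4,0,0,0,0,0,-0.25,0,0,0,0,0,-0.12,0,0,0,0,0])

```text
clock: 11.75
ee_pos: [606.3, 17.9, 227.1]
eef_rot: [-174.2, 0.4, 95.1]
force: [0.0, -0.3, -3.0]
opening: 0.156
```

Run:
```python
from h import *
s=manip.read_state();print(s["clock"],s["ee_pos"])
c=cam("side");W=c["W"]
cv2.imwrite("pics/f5side.png",cv2.resize(c["im"][110:240,170:340,::-1],None,fx=4.5,fy=4.5,interpolation=2))
d=cam("top");cv2.imwrite("pics/f5top.png",cv2.resize(d["im"][140:280,60:260,::-1],None,fx=4,fy=4,interpolation=2))
for k in(c,d):
    W=k["W"]
    m=(W[...,0]>400)&(W[...,0]<600)&(W[...,1]>100)&(W[...,1]<390)&(W[...,2]>104)&(W[...,2]<124)
    p=W[m];print(len(p),cv2.minAreaRect(p[:,:2].astype(np.float32)),np.percentile(p[:,2],[5,50,95]))
    i=p[:,1].argsort();print(np.round(p[i][::max(1,len(p)//12)]).tolist())
```

```text
11.75 [606.26836047  17.85507469 227.13099428]
158 ((494.51995849609375, 310.40875244140625), (21.706151962280273, 163.8457489013672), 22.97941780090332) [105.19854947 115.54581154 120.97413663]
[[518.0, 235.0, 120.0], [518.0, 243.0, 108.0], [522.0, 251.0, 120.0], [518.0, 263.0, 115.0], [500.0, 276.0, 114.0], [497.0, 290.0, 117.0], [490.0, 305.0, 105.0], [483.0, 319.0, 108.0], [487.0, 333.0, 111.0], [483.0, 344.0, 117.0], [468.0, 359.0, 115.0], [464.0, 372.0, 110.0], [472.0, 387.0, 117.0]]
350 ((493.4734802246094, 314.24114990234375), (20.80784034729004, 160.1007537841797), 22.304738998413086) [109.03223812 114.93057157 118.85238172]
[[516.0, 238.0, 106.0], [521.0, 249.0, 118.0], [516.0, 263.0, 117.0], [503.0, 274.0, 113.0], [505.0, 288.0, 113.0], [492.0, 300.0, 114.0], [494.0, 313.0, 119.0], [489.0, 326.0, 111.0], [476.0, 338.0, 113.0], [476.0, 352.0, 113.0], [476.0, 364.0, 116.0], [465.0, 377.0, 117.0], [465.0, 389.0, 115.0]]
```

View pics/f5side.png

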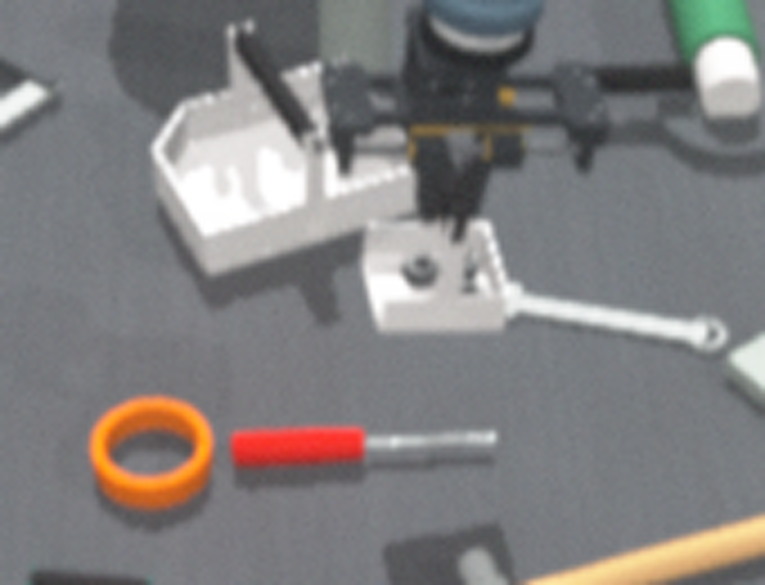

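View pics/f5top.png

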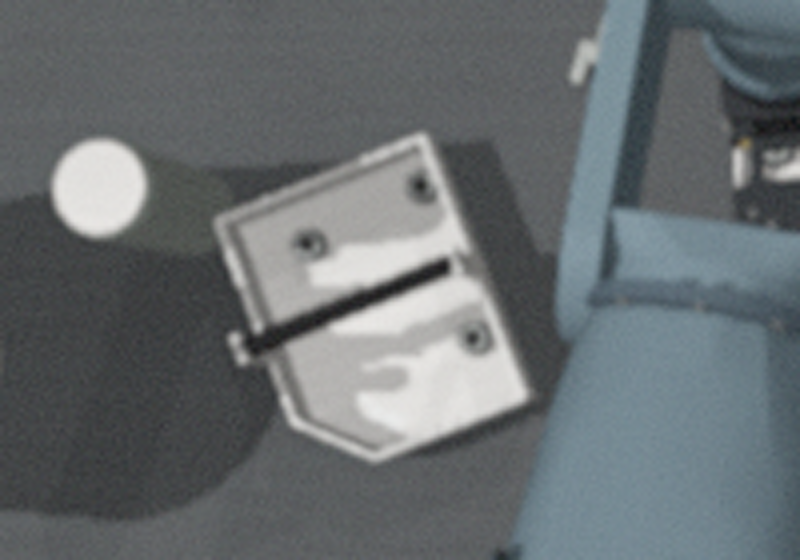

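```bash
sed -i 's/^TOTE=.*/TOTE=(494.0,313.0,22.4); SCOOP=(517.2,-190.3,8.7)/' h.py
python3 - <<'E'
from h import *
c=cam("top");W=c["W"]
m=(W[...,2]>178)&(W[...,2]<200)&(W[...,1]>380)&(W[...,1]<520)&(W[...,0]>480)&(W[...,0]<640)
p=W[m];print(len(p),cv2.minEnclosingCircle(p[:,:2].astype(np.float32)),p.mean(0))
ys,xs=np.nonzero(m);print("can px",xs.mean(),ys.mean())
o=cv2.resize(cv2.imread("pics/top0.png"),(512,384),interpolation=cv2.INTER_AREA)
g=(o.min(-1)>190);g2=np.zeros_like(g);g2[160:215,70:115]=1;yy,xx=np.nonzero(g&g2)
gn=c["im"].min(-1)>190;g3=np.zeros_like(g);g3[160:215,65:105]=1;y2,x2=np.nonzero(gn&g3)
a=np.array([xx.mean(),yy.mean()]);b=np.array([x2.mean(),y2.mean()]);print(a,b,len(xx),len(x2));print(ray(c,a,190),ray(c,b,190))
im=cv2.resize(c["im"][:,:,::-1],None,fx=4,fy=4,interpolation=2)
def dr(P,pts,col):
    x,y,a=P;a=np.radians(a);pts=np.array(pts,float)
    w=np.c_[x+pts[:,0]*np.cos(a)-pts[:,1]*np.sin(a),y+pts[:,0]*np.sin(a)+pts[:,1]*np.cos(a),pts[:,2]]
    cv2.polylines(im,[np.int32((proj(c,w)+.5)*4)],True,col,1)
dr(TOTE,[(-100,35,48),(-55,80,48),(100,80,48),(100,-80,48),(-100,-80,48)],(0,0,255))
dr(TOTE,[(-7,-80,115),(7,-80,115),(7,80,115),(-7,80,115)],(0,255,0))
cv2.imwrite("pics/ov5.png",im[560:1120,240:1040])
A=scoop_target(42,170,-6,-20);rows(now(),A,18)
print(A[:3,3])
E
```

```text
446 ((562.0421752929688, 453.9593811035156), 31.82475471496582) [563.03883093 452.52667781 188.95292518]
can px 85.70627802690584 186.58071748878925
[ 89.9038961  186.41558442] [ 84.41237113 186.38659794] 385 388
[563.3466203  441.17753767 190.        ] [563.41721766 455.51621357 190.        ]
n 18 row [0.4275, 0.0741, -0.0184, 0.0001, -0.0004, -0.0053] |d| mm 17.4 deg 0.96
[[608, 37, 228], [610, 89, 229], [610, 141, 230], [608, 193, 231], [603, 245, 232], [595, 296, 233]]
[588.49725321 330.31671898 233.91822993]
```

View pics/ov5.png

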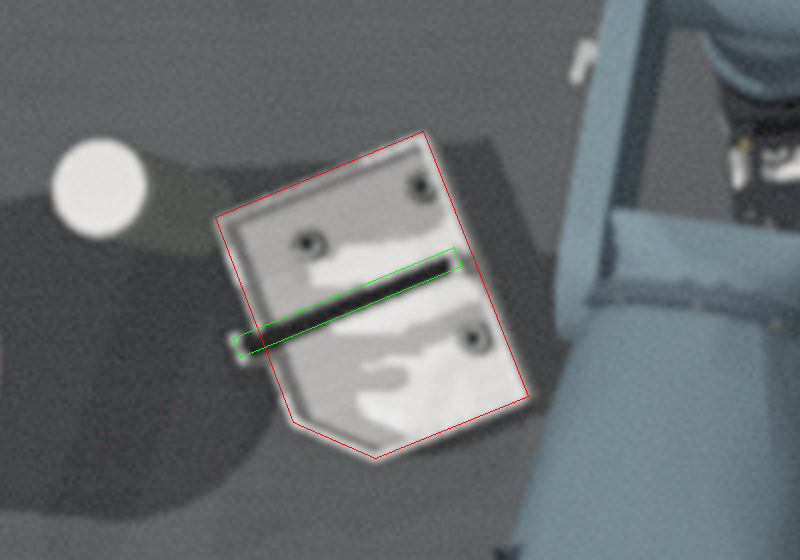

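Request:
step_arm(deltas=[0.107,0.019,-0.005,0,0,-0.0013,0.214,0.037,-0.009,0,0,-0.0027,0.32,0.056,-0.014,0,0,-0.004,0.427,0.074,-0.018,0,0,-0.0053,0.427,0.074,-0.018,0,0,-0.0053,0.427,0.074,-0.018,0,0,-0.0053,0.427,0.074,-0.018,0,0,-0.0053,0.427,0.074,-0.018,0,0,-0.0053,0.427,0.074,-0.018,0,0,-0.0053,0.427,0.074,-0.018,0,0,-0.0053,0.427,0.074,-0.018,0,0,-0.0053,0.427,0.074,-0.018,0,0,-0.0053])

```text
clock: 13.1
ee_pos: [607.3, 202.6, 232.0]
eef_rot: [-174.3, -0.7, 105.2]
force: [0.6, -0.1, -3.0]
opening: 0.155
```

Request:
step_arm(deltas=[0.427,0.074,-0.018,0,0,-0.0053,0.427,0.074,-0.018,0,0,-0.0053,0.427,0.074,-0.018,0,0,-0.0053,0.427,0.074,-0.018,0,0,-0.0053,0.427,0.074,-0.018,0,0,-0.0053,0.427,0.074,-0.018,0,0,-0.0053,0.32,0.056,-0.014,0,0,-0.004,0.214,0.037,-0.009,0,0,-0.0027,0.107,0.019,-0.005,0,0,-0.0013,0,0,0,0,0,0])

```text
clock: 14.1
ee_pos: [588.7, 330.1, 237.2]
eef_rot: [-174.4, -1.3, 112.3]
force: [0.7, -0.2, -2.4]
opening: 0.154
```

Run:
```python
from h import *
s=manip.read_state();print(s["clock"],s["ee_pos"],s["eef_rot"],s["qpos"],s["force"])
A=scoop_target(42,68,-4,-20);rows(now(),A,12)
B=scoop_target(42,66,12,-20);rows(A,B,8)
C=scoop_target(42,64,42,-20);rows(B,C,12)
shot("g6",[540,320,120])
```

```text
14.1 [588.72654582 330.1140257  237.22690648] [-174.39258029   -1.34478997  112.27247802] [18.76350366 26.75400897 71.39482521  0.99404141 87.53157088 -3.66692057] [ 0.66541633 -0.20370713 -2.39487265]
n 12 row [-0.0022, 0.0133, 0.2153, -0.0007, -0.0006, -0.0] |d| mm 8.6 deg 0.17
[[588, 330, 229], [588, 330, 211], [587, 330, 194], [587, 330, 177], [587, 330, 160], [586, 330, 142]]
n 8 row [-0.0, -0.0612, -0.0319, -0.0111, 0.0, 0.0] |d| mm 2.8 deg 2.0
[[584, 329, 135], [582, 328, 137], [580, 327, 138], [577, 326, 139], [575, 325, 140], [573, 324, 141], [570, 323, 142], [568, 322, 143]]
n 12 row [-0.0, -0.0781, -0.0436, -0.0139, -0.0, -0.0] |d| mm 3.6 deg 2.5
[[565, 321, 144], [558, 318, 146], [552, 315, 147], [545, 312, 147], [539, 310, 147], [532, 307, 146]]
```

View pics/g6side.png

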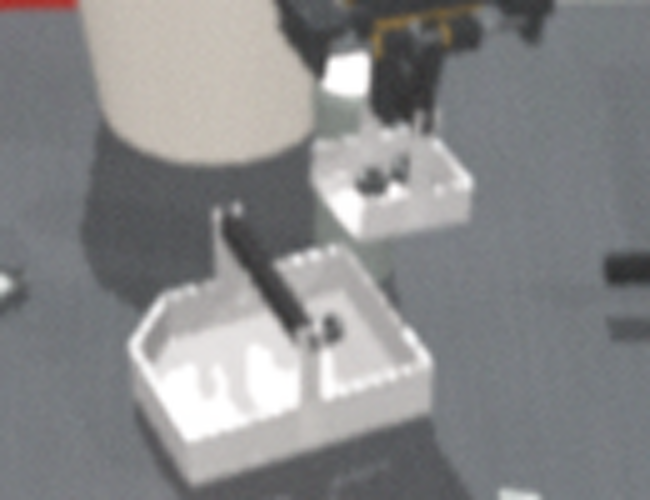

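View pics/g6top.png

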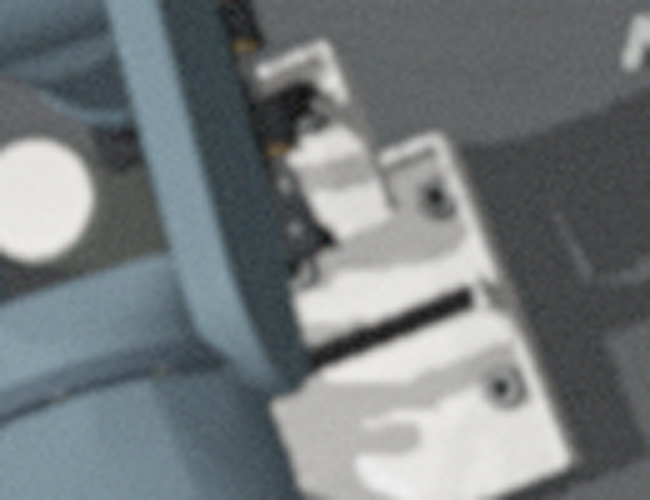

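Request:
step_arm(deltas=[0,0.013,0.08,-0.0007,-0.0006,0,0,0.013,0.16,-0.0007,-0.0006,0,0,0.013,0.24,-0.0007,-0.0006,0,0,0.013,0.28,-0.0007,-0.0006,0,0,0.013,0.28,-0.0007,-0.0006,0,0,0.013,0.28,-0.0007,-0.0006,0,0,0.013,0.28,-0.0007,-0.0006,0,0,0.013,0.28,-0.0007,-0.0006,0,0,0.013,0.28,-0.0007,-0.0006,0,0,0.013,0.24,-0.0007,-0.0006,0,0,0.013,0.12,-0.0007,-0.0006,0,0,0.013,0.06,-0.0007,-0.0006,0])

```text
clock: 15.4
ee_pos: [585.7, 330.0, 133.2]
eef_rot: [-175.9, -0.1, 112.4]
force: [0.1, -0.7, -3.5]
opening: 0.155
```

Run:
```python
from h import *
s=manip.read_state();print(s["clock"],s["ee_pos"],s["eef_rot"],s["qpos"],s["force"])
A=now()
B=scoop_target(42,66,12,-20);rows(A,B,8)
C=scoop_target(42,64,42,-20);rows(B,C,12)
shot("g7",[540,320,100])
```

```text
15.4 [585.6865657  330.01453452 133.23695268] [-1.75880609e+02 -5.20779165e-02  1.12350628e+02] [19.38364326 30.8051607  77.88587182 -0.16652303 75.42559779 -2.9211617 ] [ 0.12449576 -0.70601853 -3.51871805]
n 8 row [-0.0025, -0.0598, -0.0332, -0.0112, -0.0, -0.0] |d| mm 2.7 deg 2.01
[[584, 329, 135], [581, 328, 136], [579, 327, 137], [577, 326, 139], [575, 325, 140], [573, 324, 141], [570, 323, 142], [568, 322, 143]]
n 12 row [-0.0, -0.0781, -0.0436, -0.0139, -0.0, -0.0] |d| mm 3.6 deg 2.5
[[565, 321, 144], [558, 318, 146], [552, 315, 147], [545, 312, 147], [539, 310, 147], [532, 307, 146]]
```

View pics/g7side.png

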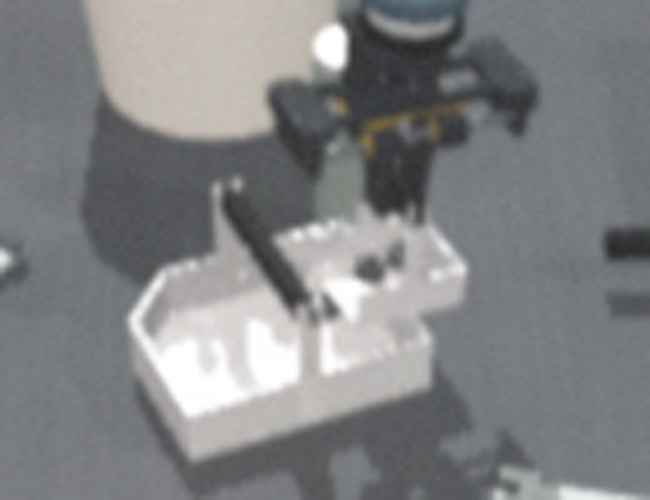

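Request:
step_arm(deltas=[-0.003,-0.06,-0.033,-0.0112,0,0,-0.003,-0.06,-0.033,-0.0112,0,0,-0.003,-0.06,-0.033,-0.0112,0,0,-0.003,-0.06,-0.033,-0.0112,0,0,-0.003,-0.06,-0.033,-0.0112,0,0,-0.003,-0.06,-0.033,-0.0112,0,0,-0.003,-0.06,-0.033,-0.0112,0,0,-0.003,-0.06,-0.033,-0.0112,0,0,0,0,0,0,0,0,0,0,0,0,0,0,0,0,0,0,0,0,0,0,0,0,0,0])

```text
clock: 16.7
ee_pos: [568.6, 321.8, 143.7]
eef_rot: [168.0, -0.1, 112.3]
force: [-0.2, 0.0, -3.2]
opening: 0.153
```

Request:
step_arm(deltas=[0,-0.078,-0.044,-0.0139,0,0,0,0,0,0,0,0,0,-0.078,-0.044,-0.0139,0,0,0,0,0,0,0,0,0,-0.078,-0.044,-0.0139,0,0,0,0,0,0,0,0,0,-0.078,-0.044,-0.0139,0,0,0,0,0,0,0,0])

```text
clock: 17.5
ee_pos: [554.5, 316.2, 146.3]
eef_rot: [158.1, -0.1, 112.4]
force: [-0.5, 0.5, -2.3]
opening: 0.156
```

Run:
```python
from h import *
s=manip.read_state();print(s["clock"],s["ee_pos"],s["eef_rot"],s["qpos"],s["force"])
C=scoop_target(42,64,42,-20);rows(now(),C,8)
shot("g8",[540,320,100])
```

```text
17.5 [554.46755959 316.24133485 146.32570409] [ 1.58098326e+02 -7.14747359e-02  1.12353512e+02] [ 18.27488042  11.63509648 105.02668876   2.39385396  41.51596939
  -5.55151025] [-0.46368561  0.51368321 -2.28666524]
n 8 row [0.0001, -0.0768, -0.0421, -0.014, -0.0, -0.0001] |d| mm 3.5 deg 2.51
[[551, 315, 147], [548, 314, 147], [545, 312, 147], [542, 311, 147], [538, 310, 147], [535, 308, 147], [532, 307, 146], [529, 306, 145]]
```

View pics/g8side.png

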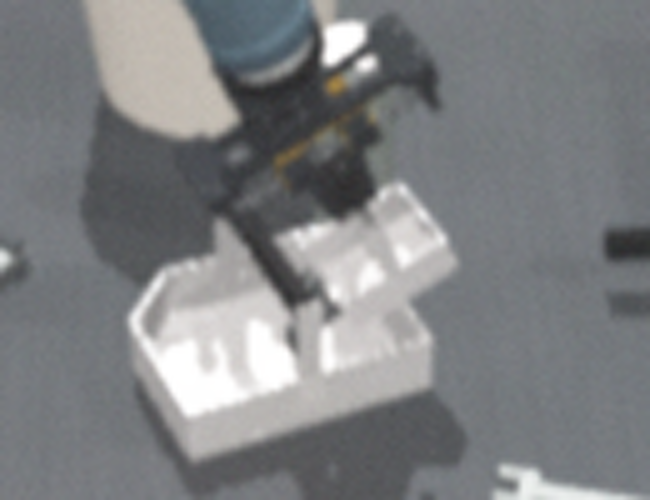

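View pics/g8top.png

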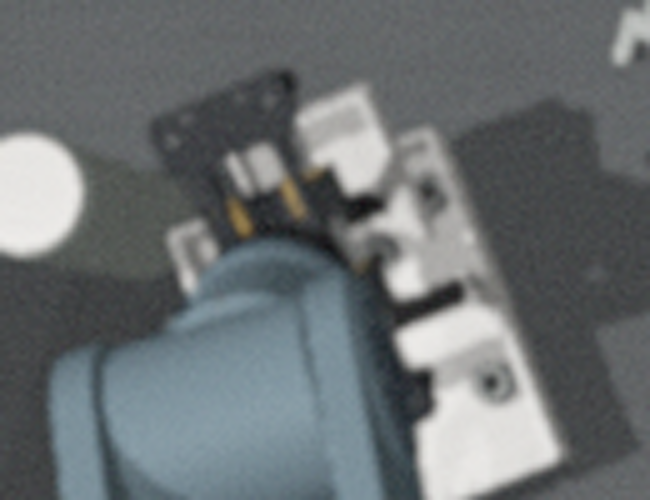

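Request:
step_arm(deltas=[0,-0.077,-0.042,-0.014,0,0,0,-0.077,-0.042,-0.014,0,0,0,-0.077,-0.042,-0.014,0,0,0,-0.077,-0.042,-0.014,0,0,0,-0.077,-0.042,-0.014,0,0,0,-0.077,-0.042,-0.014,0,0,0,-0.077,-0.042,-0.014,0,0,0,-0.077,-0.042,-0.014,0,0,0,0,0,0,0,0,0,0,0,0,0,0])

```text
clock: 18.6
ee_pos: [530.0, 306.1, 146.1]
eef_rot: [137.9, -0.1, 112.4]
force: [-0.2, 0.5, -1.0]
opening: 0.154
```

Run:
```python
from h import *
s=manip.read_state();print(s["clock"],s["ee_pos"],s["eef_rot"],s["qpos"],s["force"])
C=scoop_target(42,150,-2,-20);rows(now(),C,12)
shot("g9",[540,320,100])
```

```text
18.6 [529.99067119 306.06931343 146.06038193] [ 1.37857939e+02 -8.40686558e-02  1.12357040e+02] [ 17.01360227   3.22775584 123.1343277   17.54295842  12.1747256
 -21.08295599] [-0.20709479  0.52743624 -1.03750398]
n 12 row [0.0004, 0.1732, -0.0945, 0.0204, -0.0, -0.0] |d| mm 7.9 deg 3.68
[[532, 307, 154], [538, 310, 168], [546, 313, 181], [556, 317, 193], [566, 321, 204], [578, 326, 213]]
```

View pics/g9side.png

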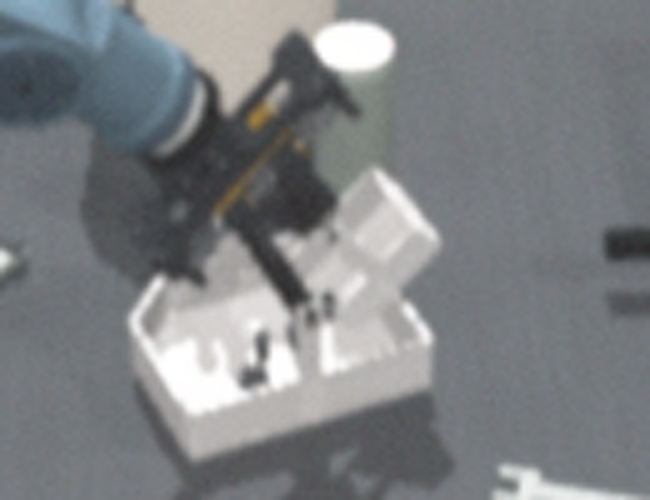

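View pics/g9top.png

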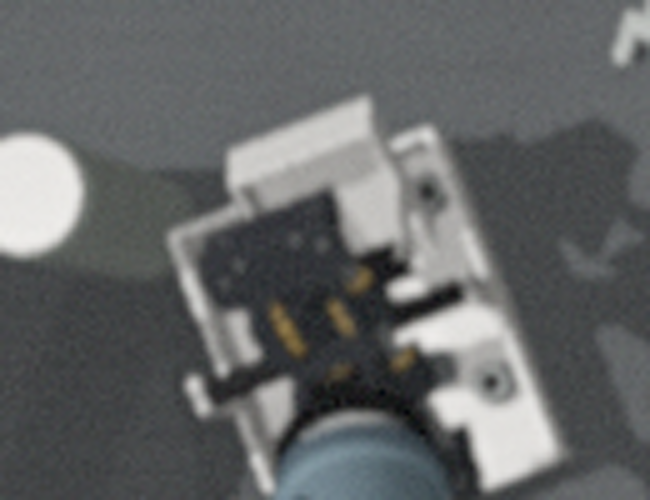

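Run:
```python
from h import *
c=cam("side");u,v=proj(c,[540,310,70])[0].astype(int)
cv2.imwrite("pics/g9z.png",cv2.resize(c["im"][v-32:v+28,u-40:u+40,::-1],None,fx=10,fy=10,interpolation=2))
W=c["W"]
im=c["im"]
for n in imaging.mark_of("side","nut1"): 
    u,v=n["xy"];w=W[int(v),int(u)];a=np.radians(TOTE[2]);dx,dy=w[0]-TOTE[0],w[1]-TOTE[1]
    print(n["xy"],n["confidence"],np.round(w),"tote frame",np.round([dx*np.cos(a)+dy*np.sin(a),-dx*np.sin(a)+dy*np.cos(a)]))
print(manip.read_state()["force"])
```

```text
[227.3, 152.9] 0.39 [476. 287.  17.] tote frame [-27. -17.]
[232.0, 147.4] 0.35 [495. 335.   1.] tote frame [ 9. 19.]
[-0.19721215  0.44266688 -1.17993235]
```

View pics/g9z.png

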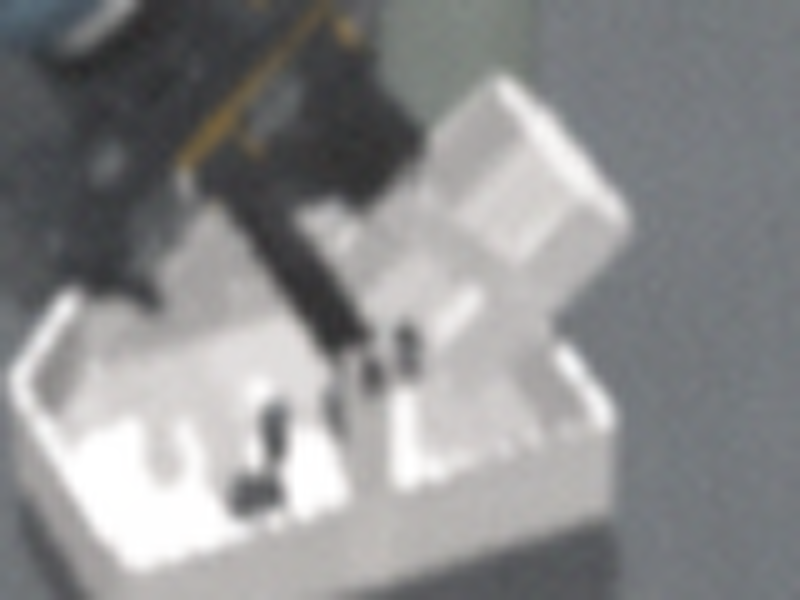

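Run:
```python
from h import *
c=cam("side");u0,v0=proj(c,[540,310,70])[0].astype(int)
im=cv2.resize(c["im"][v0-32:v0+28,u0-40:u0+40,::-1],None,fx=10,fy=10,interpolation=2)
A=now();S=A@T([0,0,72.],np.array([[0,1,0],[1,0,0],[0,0,-1.]]))
def L(pts,col,closed=True):
    w=(S[:3,:3]@np.array(pts,float).T).T+S[:3,3]
    cv2.polylines(im,[np.int32((proj(c,w)-[u0-40,v0-32]+.5)*10)],closed,col,2)
L([(-45,-40,3),(-45,40,3),(45,40,3),(45,-40,3)],(0,0,255))
L([(-45,-40,32),(-45,40,32),(45,40,32),(45,-40,32)],(0,255,0))
cv2.imwrite("pics/g9o.png",im)
```

```text
(no output)
```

View pics/g9o.png

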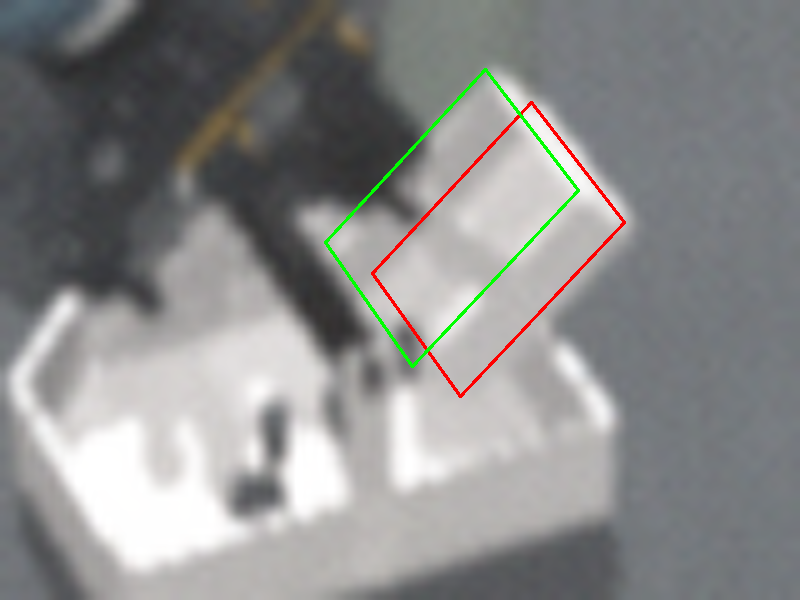

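Request:
step_arm(deltas=[0,0.173,-0.0945,0.0204,0,0,0,0.173,-0.0945,0.0204,0,0,0,0.173,-0.0945,0.0204,0,0,0,0.173,-0.0945,0.0204,0,0,0,0.173,-0.0945,0.0204,0,0,0,0.173,-0.0945,0.0204,0,0,0,0.173,-0.0945,0.0204,0,0,0,0.173,-0.0945,0.0204,0,0,0,0.173,-0.0945,0.0204,0,0,0,0.173,-0.0945,0.0204,0,0,0,0.173,-0.0945,0.0204,0,0,0,0.173,-0.0945,0.0204,0,0])

```text
clock: 20.05
ee_pos: [584.4, 328.1, 217.8]
eef_rot: [-178.1, -0.0, 112.3]
force: [0.1, 0.1, -2.2]
opening: 0.155
```

Run:
```python
from h import *
s=manip.read_state();print(s["clock"],s["ee_pos"],s["eef_rot"],s["qpos"],s["force"])
rows(now(),T([525,-170,225],down(98.7)),18)
shot("g10",[540,320,100])
```

```text
20.05 [584.40956671 328.12899194 217.79577078] [-1.78069787e+02 -1.96590032e-02  1.12319945e+02] [19.22981302 24.53192179 76.56780012 -0.0855058  80.82875485 -3.07541436] [ 0.13299595  0.09380603 -2.1829521 ]
n 18 row [-0.6443, -0.2695, -0.0049, -0.0006, 0.0001, 0.0042] |d| mm 27.9 deg 0.76
[[584, 300, 218], [581, 216, 220], [575, 133, 221], [566, 50, 223], [553, -33, 224], [537, -116, 225]]
```

View pics/g10side.png

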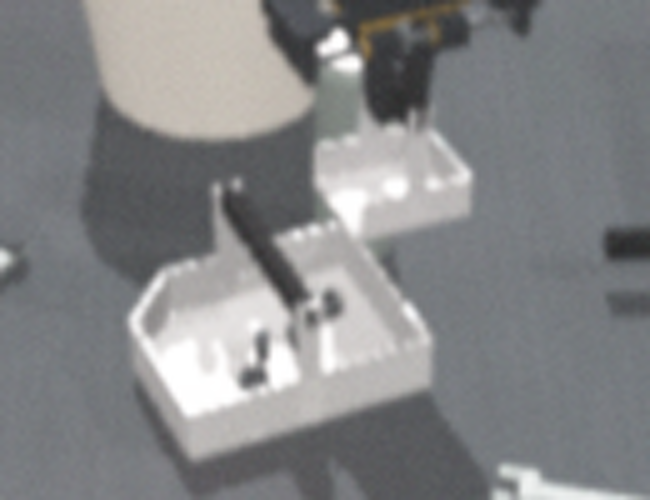

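Request:
step_arm(deltas=[-0.322,-0.135,0,0,0,0.002,-0.644,-0.27,-0.005,-0.0006,0,0.0042,-0.644,-0.27,-0.005,-0.0006,0,0.0042,-0.644,-0.27,-0.005,-0.0006,0,0.0042,-0.644,-0.27,-0.005,-0.0006,0,0.0042,-0.644,-0.27,-0.005,-0.0006,0,0.0042,-0.644,-0.27,-0.005,-0.0006,0,0.0042,-0.644,-0.27,-0.005,-0.0006,0,0.0042,-0.644,-0.27,-0.005,-0.0006,0,0.0042,-0.644,-0.27,-0.005,-0.0006,0,0.0042,-0.644,-0.27,-0.005,-0.0006,0,0.0042,-0.644,-0.27,-0.005,-0.0006,0,0.0042])

```text
clock: 21.35
ee_pos: [557.7, 6.3, 222.3]
eef_rot: [-179.4, 0.2, 103.6]
force: [0.5, 0.5, -1.3]
opening: 0.155
```

Request:
step_arm(deltas=[-0.644,-0.27,-0.005,-0.0006,0,0.0042,-0.644,-0.27,-0.005,-0.0006,0,0.0042,-0.644,-0.27,-0.005,-0.0006,0,0.0042,-0.644,-0.27,-0.005,-0.0006,0,0.0042,-0.644,-0.27,-0.005,-0.0006,0,0.0042,-0.644,-0.27,-0.005,-0.0006,0,0.0042,-0.322,-0.135,0,0,0,0.002,0,0,0,0,0,0,0,0,0,0,0,0])

```text
clock: 22.25
ee_pos: [523.7, -169.5, 224.5]
eef_rot: [180.0, 0.1, 98.8]
force: [0.1, 0.3, -1.9]
opening: 0.146
```

Run:
```python
from h import *
s=manip.read_state();print(s["clock"],s["ee_pos"],s["eef_rot"],s["qpos"],s["force"])
rows(now(),T([517.2,-185,84],down(98.7)),10)
shot("g11",[530,-170,130])
```

```text
22.25 [ 523.71023679 -169.46261277  224.46024108] [1.79979686e+02 1.36498790e-01 9.87506547e+01] [-3.02339024e+01  7.93461582e+00  9.65502779e+01 -9.64311970e-02
  7.54134630e+01 -3.89603787e+01] [ 0.07129473  0.29199737 -1.94436156]
n 10 row [-0.0355, -0.022, 0.3512, 0.0, 0.0001, 0.0] |d| mm 14.1 deg 0.01
[[523, -171, 210], [522, -173, 196], [522, -174, 182], [521, -176, 168], [520, -177, 154], [520, -179, 140], [519, -180, 126], [519, -182, 112], [518, -183, 98], [517, -185, 84]]
```

View pics/g11side.png

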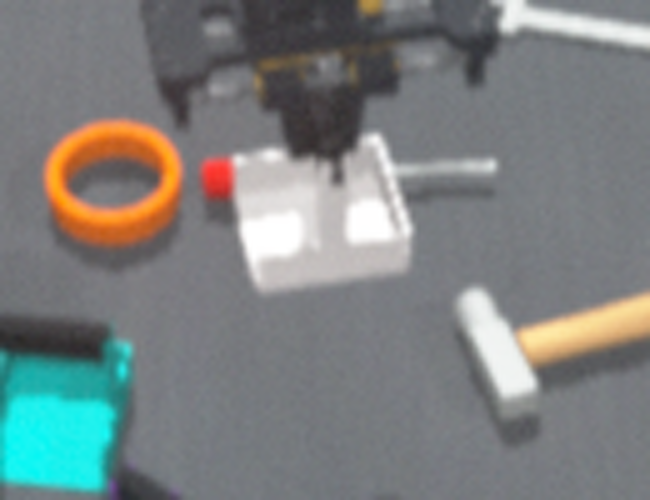

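Request:
step_arm(deltas=[-0.035,-0.022,0.35,0,0,0,-0.035,-0.022,0.35,0,0,0,-0.035,-0.022,0.35,0,0,0,-0.035,-0.022,0.35,0,0,0,-0.035,-0.022,0.35,0,0,0,-0.035,-0.022,0.35,0,0,0,-0.035,-0.022,0.35,0,0,0,-0.035,-0.022,0.35,0,0,0,-0.035,-0.022,0.35,0,0,0,-0.035,-0.022,0.25,0,0,0,0,0,0.1,0,0,0,0,0,0,0,0,0])

```text
clock: 23.55
ee_pos: [517.4, -185.5, 84.0]
eef_rot: [-180.0, 0.1, 98.8]
force: [1.1, 0.5, -2.1]
opening: 0.153
```

Request:
step_arm(deltas=[0,0,0.08,0,0,0,0,0,0.08,0,0,0,0,0,0,0,0,0])

```text
clock: 23.85
ee_pos: [517.6, -185.5, 78.1]
eef_rot: [180.0, 0.2, 98.8]
force: [-0.6, -0.4, -2.4]
opening: 0.153
```

Request:
step_arm(deltas=[0,0,0.06,0,0,0,0,0,0.04,0,0,0,0,0,0.02,0,0,0,0,0,0,0,0,0])

```text
clock: 24.25
ee_pos: [517.8, -186.0, 73.8]
eef_rot: [180.0, 0.2, 98.8]
force: [-1.3, -1.2, 2.7]
opening: 0.155
```

Request:
step_arm(deltas=[0,0,0.01,0,0,0,0,0,0,0,0,0])

```text
clock: 24.45
ee_pos: [517.9, -186.2, 73.6]
eef_rot: [180.0, 0.2, 98.8]
force: [-2.2, -2.6, 5.2]
opening: 0.156
```

Request:
step_arm(deltas=[0,0,0,0,0,0,0,0,0,0,0,0,0,0,0,0,0,0,0,0,0,0,0,0,0,0,0,0,0,0,0,0,0,0,0,0,0,0,0,0,0,0,0,0,0,0,0,0], hand=0)

```text
clock: 25.25
ee_pos: [517.7, -185.6, 73.0]
eef_rot: [180.0, 0.2, 98.8]
force: [-0.3, -0.7, -0.5]
opening: 0.856
```

Request:
step_arm(deltas=[0,0,-0.2,0,0,0,0,0,-0.4,0,0,0,0,0,-0.5,0,0,0,0,0,-0.5,0,0,0,0,0,-0.5,0,0,0,0,0,-0.5,0,0,0,0,0,-0.5,0,0,0,0,0,-0.4,0,0,0,0,0,-0.2,0,0,0,0,0,0,0,0,0])

```text
clock: 26.25
ee_pos: [518.2, -185.6, 222.6]
eef_rot: [179.9, 0.3, 98.8]
force: [-0.2, 0.1, -0.3]
opening: 1.0
```

Run:
```python
from h import *
s=manip.read_state();print(s["clock"],s["ee_pos"],s["eef_rot"],s["qpos"],s["force"])
rows(now(),T([494,313,165],down(112.4)),17)
c=cam("top");W=c["W"]
m=(W[...,0]>400)&(W[...,0]<600)&(W[...,1]>200)&(W[...,1]<410)&(W[...,2]>104)&(W[...,2]<124)
p=W[m];print(len(p),cv2.minAreaRect(p[:,:2].astype(np.float32)),p.mean(0))
cv2.imwrite("pics/f12top.png",cv2.resize(c["im"][:,:,::-1],(768,576),interpolation=2))
c=cam("side");W=c["W"]
cv2.imwrite("pics/f12side.png",cv2.resize(c["im"][:,:,::-1],(768,576),interpolation=2))
```

```text
26.25 [ 518.22716131 -185.59487662  222.5629467 ] [179.8743805    0.26430055  98.78089834] [-31.99283394   7.93310872  96.78057083  -0.12226952  75.01861395
 -40.74269064] [-0.22170939  0.06660426 -0.30996378]
n 17 row [0.7188, 0.158, 0.083, 0.0, 0.0001, -0.0045] |d| mm 29.6 deg 0.8
[[520, -156, 219], [523, -97, 212], [523, -39, 205], [523, 20, 199], [520, 79, 192], [516, 138, 185], [510, 196, 178], [503, 255, 172], [494, 313, 165]]
358 ((493.46929931640625, 313.995361328125), (20.992074966430664, 159.97698974609375), 22.66250991821289) [492.58277627 313.67052333 114.3299001 ]
```

View pics/f12top.png

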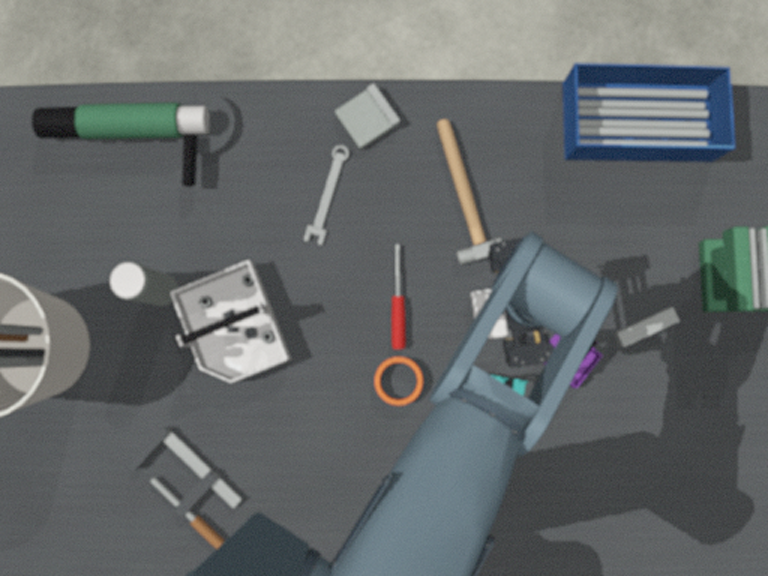

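View pics/f12side.png

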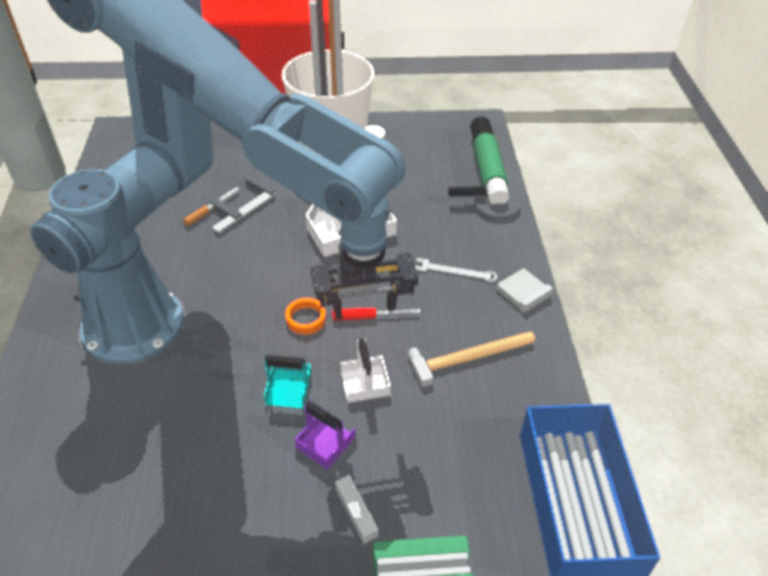

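Request:
step_arm(deltas=[0.36,0.079,0.042,0,0,-0.0022,0.719,0.158,0.083,0,0,-0.0045,0.719,0.158,0.083,0,0,-0.0045,0.719,0.158,0.083,0,0,-0.0045,0.719,0.158,0.083,0,0,-0.0045,0.719,0.158,0.083,0,0,-0.0045,0.719,0.158,0.083,0,0,-0.0045,0.719,0.158,0.083,0,0,-0.0045,0.719,0.158,0.083,0,0,-0.0045,0.719,0.158,0.083,0,0,-0.0045,0.719,0.158,0.083,0,0,-0.0045,0.719,0.158,0.083,0,0,-0.0045])

```text
clock: 27.55
ee_pos: [512.4, 155.0, 180.5]
eef_rot: [-179.9, 0.1, 108.2]
force: [0.7, -0.3, 0.2]
opening: 0.998
```

Request:
step_arm(deltas=[0.719,0.158,0.083,0,0,-0.0045,0.719,0.158,0.083,0,0,-0.0045,0.719,0.158,0.083,0,0,-0.0045,0.719,0.158,0.083,0,0,-0.0045,0.719,0.158,0.083,0,0,-0.0045,0.36,0.079,0.042,0,0,-0.0022,0,0,0,0,0,0,0,0,0,0,0,0])

```text
clock: 28.35
ee_pos: [492.2, 313.0, 162.6]
eef_rot: [-179.9, 0.2, 112.6]
force: [-0.2, -0.7, -0.3]
opening: 1.001
```

Run:
```python
from h import *
s=manip.read_state();print(s["clock"],s["ee_pos"],s["eef_rot"],s["qpos"],s["force"])
rows(now(),T([493.6,313.6,84],down(112.5)),8)
shot("g13",[494,313,100])
```

```text
28.35 [492.16131452 313.02616642 162.62518112] [-179.89837327    0.18303691  112.56497615] [20.90685824 15.92713719 94.62534115 -0.19841248 69.54392256 -1.58845611] [-0.232935   -0.66575422 -0.26715506]
n 8 row [0.0004, 0.0051, 0.2457, -0.0001, 0.0001, 0.0] |d| mm 9.8 deg 0.03
[[492, 313, 153], [493, 313, 143], [493, 313, 133], [493, 313, 123], [493, 313, 113], [493, 313, 104], [493, 314, 94], [494, 314, 84]]
```

View pics/g13side.png

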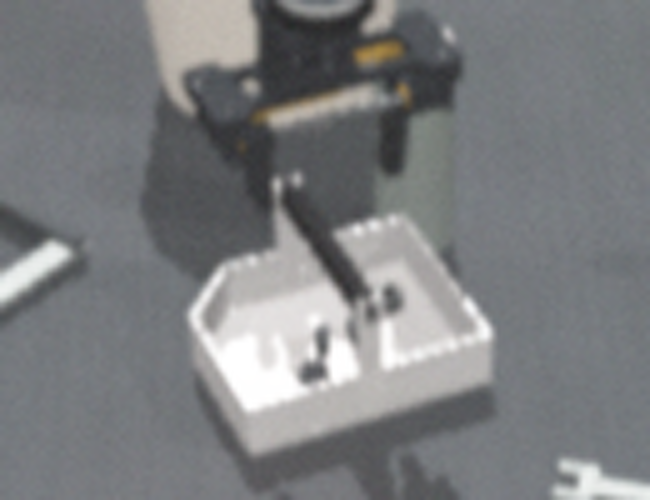

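Request:
step_arm(deltas=[0,0.005,0.246,0,0,0,0,0.005,0.246,0,0,0,0,0.005,0.246,0,0,0,0,0.005,0.246,0,0,0,0,0.005,0.246,0,0,0,0,0.005,0.246,0,0,0,0,0.005,0.246,0,0,0,0,0.005,0.246,0,0,0,0,0,0,0,0,0])

```text
clock: 29.35
ee_pos: [493.1, 313.4, 82.5]
eef_rot: [-179.8, 0.2, 112.5]
force: [-0.3, -0.6, -0.8]
opening: 1.002
```

Request:
step_arm(deltas=[0,0,0,0,0,0,0,0,0,0,0,0,0,0,0,0,0,0,0,0,0,0,0,0,0,0,0,0,0,0,0,0,0,0,0,0,0,0,0,0,0,0,0,0,0,0,0,0,0,0,0,0,0,0,0,0,0,0,0,0,0,0,0,0,0,0,0,0,0,0,0,0], hand=255, newtons=60)

```text
clock: 30.55
ee_pos: [493.2, 313.3, 84.2]
eef_rot: [-179.8, 0.2, 112.5]
force: [-5.2, -2.7, 4.6]
opening: 0.152
```

Request:
step_arm(deltas=[-0.05,0,-0.05,0,0,0,-0.1,0,-0.1,0,0,0,-0.15,0,-0.2,0,0,0,-0.2,0,-0.3,0,0,0,-0.25,0,-0.35,0,0,0,-0.3,0,-0.4,0,0,0,-0.3,0,-0.4,0,0,0,-0.3,0,-0.4,0,0,0,-0.3,0,-0.4,0,0,0,-0.25,0,-0.3,0,0,0,-0.15,0,-0.2,0,0,0,-0.1,0,-0.1,0,0,0])

```text
clock: 31.75
ee_pos: [532.3, 223.0, 213.9]
eef_rot: [180.0, 0.2, 112.5]
force: [-0.1, -0.8, -4.3]
opening: 0.149
```

Run:
```python
from h import *
s=manip.read_state();print(s["clock"],s["ee_pos"],s["eef_rot"],s["qpos"],s["force"],s["opening"])
shot("g14",[530,220,180])
A=now()
# tilt about grasp point (19mm behind TCP), downhill tote (-1,+1)/sqrt2 = tool (y:-1, x:+1)
# z_tote must lean downhill: rotation axis = z x downhill in tote frame; tote->tool: x=ty,y=tx,z=-tz
ax=np.cross([0,0,1],[-1,1,0]);axt=np.array([ax[1],ax[0],-ax[2]],float);axt/=np.linalg.norm(axt)
axt*=1
G=T([0,0,-19.],np.eye(3))
Rr=Rn.from_rotvec(axt*np.radians(35)).as_matrix()
# world check
for sg in(1,-1):
    Bm=A@G@T([0,0,0],Rn.from_rotvec(sg*axt*np.radians(35)).as_matrix())@np.linalg.inv(G)
    print(sg,"tote z",-Bm[:3,2],"want dir",-A[:3,1]+A[:3,0]); rows(A,Bm,14)
```

```text
31.75 [532.25038816 222.95621776 213.8755168 ] [1.79954362e+02 1.70940953e-01 1.12486951e+02] [ 11.03683346  11.89480819  93.23723479  -0.16423238  74.78935224
 -11.40720495] [-0.11478456 -0.77505644 -4.32029868] 0.148924349576712
1 tote z [-0.53082324  0.22167932  0.81797614] want dir [-1.30652723  0.54127464 -0.00289108]
n 14 row [-0.0147, 0.0147, -0.0005, -0.0098, -0.0098, 0.0] |d| mm 0.8 deg 2.5
[[533, 223, 213], [534, 222, 213], [536, 222, 214], [537, 221, 214], [539, 220, 215], [540, 220, 215], [541, 219, 216]]
-1 tote z [ 0.52897883 -0.21738079  0.82032127] want dir [-1.30652723  0.54127464 -0.00289108]
n 14 row [0.0147, -0.0147, -0.0005, 0.0098, 0.0098, -0.0] |d| mm 0.8 deg 2.5
[[531, 224, 213], [530, 224, 213], [528, 225, 214], [527, 225, 214], [525, 226, 215], [524, 227, 215], [523, 227, 216]]
```

View pics/g14side.png

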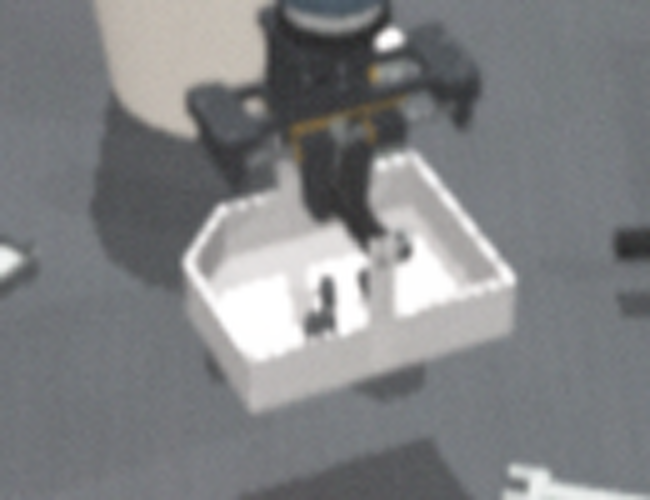

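Request:
step_arm(deltas=[-0.015,0.015,0,-0.0098,-0.0098,0,-0.015,0.015,0,-0.0098,-0.0098,0,-0.015,0.015,0,-0.0098,-0.0098,0,-0.015,0.015,0,-0.0098,-0.0098,0,-0.015,0.015,0,-0.0098,-0.0098,0,-0.015,0.015,0,-0.0098,-0.0098,0,-0.015,0.015,0,-0.0098,-0.0098,0,-0.015,0.015,0,-0.0098,-0.0098,0,-0.015,0.015,0,-0.0098,-0.0098,0,-0.015,0.015,0,-0.0098,-0.0098,0,-0.015,0.015,0,-0.0098,-0.0098,0,-0.015,0.015,0,-0.0098,-0.0098,0])

```text
clock: 33.05
ee_pos: [539.3, 220.2, 213.5]
eef_rot: [158.0, 20.8, 108.5]
force: [0.9, -0.1, -6.1]
opening: 0.15
```

Request:
step_arm(deltas=[-0.015,0.015,0,-0.0098,-0.0098,0,-0.015,0.015,0,-0.0098,-0.0098,0,0,0,0,0,0,0,0,0,0,0,0,0,0,0,0,0,0,0])

```text
clock: 33.55
ee_pos: [541.9, 219.5, 215.8]
eef_rot: [153.8, 24.0, 106.9]
force: [-0.1, -0.3, -5.3]
opening: 0.149
```

Run:
```python
from h import *
s=manip.read_state();print(s["clock"],s["ee_pos"],s["eef_rot"],s["qpos"],s["force"],s["opening"])
print(now()[:3,2])
shot("g15",[500,220,150])
```

```text
33.55 [541.93969436 219.4859379  215.750284  ] [153.80430757  23.99119698 106.90414389] [ 23.01001746   2.61580029 110.42597944 -34.42772288  46.44373348
  20.05936062] [-0.06970666 -0.29816838 -5.33373948] 0.14937517030436648
[ 0.52844867 -0.22071415 -0.81977269]
```

View pics/g15side.png

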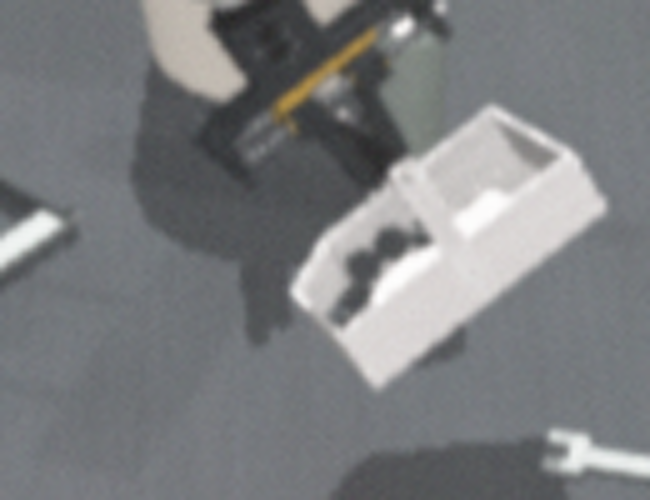

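View pics/g15top.png

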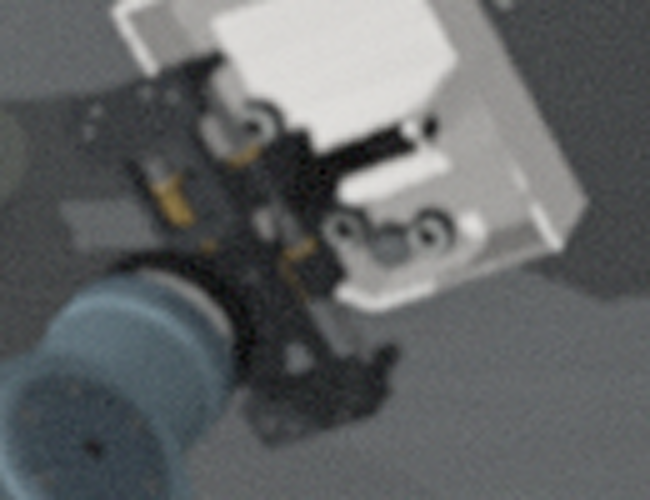

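```bash
cat >> h.py <<'E'
def toteov(name,nuts=True):
    A=now();S=A@T([0,0,84.3],np.array([[0,1,0],[1,0,0],[0,0,-1.]]))
    Si=np.linalg.inv(S)
    for n in("top","side"):
        c=cam(n);u0,v0=proj(c,S[:3,3])[0].astype(int);sc=6
        u0=max(u0-65,0);v0=max(v0-50,0)
        im=cv2.resize(c["im"][v0:v0+95,u0:u0+130,::-1],None,fx=sc,fy=sc,interpolation=2);raw=im.copy()
        def L(pts,col):
            w=(S[:3,:3]@np.array(pts,float).T).T+S[:3,3]
            cv2.polylines(im,[np.int32((proj(c,w)-[u0,v0]+.5)*sc)],True,col,1)
        L([(-100,35,48),(-55,80,48),(100,80,48),(100,-80,48),(-100,-80,48)],(0,0,255))
        L([(-96,33,4),(-53,76,4),(96,76,4),(96,-76,4),(-96,-76,4)],(0,255,0))
        t=np.linspace(0,6.28,40)
        cv2.imwrite(f"pics/{name}{n}.png",im);cv2.imwrite(f"pics/{name}{n}r.png",raw)
        for q in imaging.mark_of(n,"nut1"):
            u,v=q["xy"];nn=cv2.undistortPointsIter(np.array([[[u,v]]],float),c["K"],c["dist"],None,None,(3,50,1e-10)).ravel()
            d=Si[:3,:3]@(c["R"].T@np.r_[nn,1]);o=(Si@np.r_[-c["R"].T@c["t"],1])[:3]
            p=o+d*(4-o[2])/d[2];print(n,np.round(p[:2]),"dist",round(np.hypot(p[0]+75,p[1]-55)),round(q["confidence"],2),"px",np.round((np.array([u,v])-[u0,v0])*sc))
E
python3 - <<'E'
from h import *
toteov("t1")
E
```

```text
top [-80.  59.] dist 6 0.73 px [372. 496.]
top [ 1. 65.] dist 77 0.62 px [271. 349.]
top [-86.  41.] dist 17 0.46 px [409. 496.]
top [-59.  42.] dist 20 0.45 px [379. 447.]
top [-92.   1.] dist 57 0.43 px [490. 481.]
side [-33. 103.] dist 64 0.43 px [296. 291.]
side [-60.  55.] dist 15 0.42 px [284. 338.]
side [-18. 109.] dist 78 0.39 px [312. 275.]
```

View pics/t1top.png

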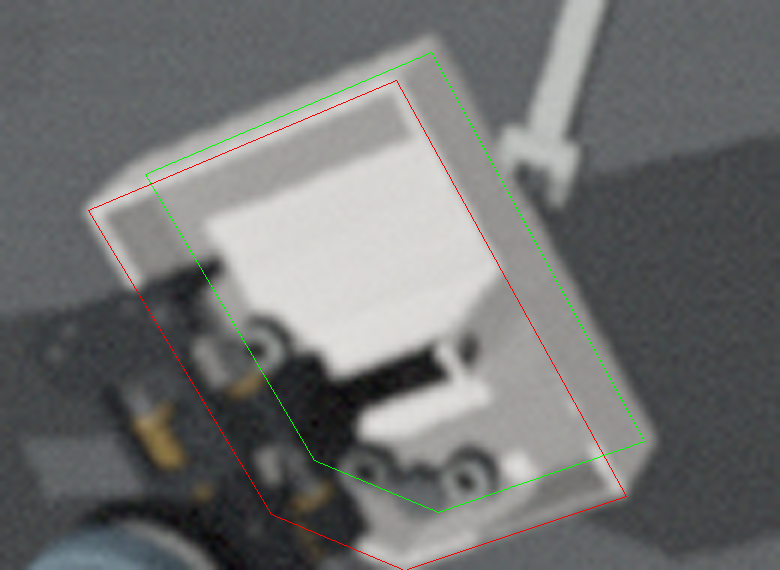

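View pics/t1side.png

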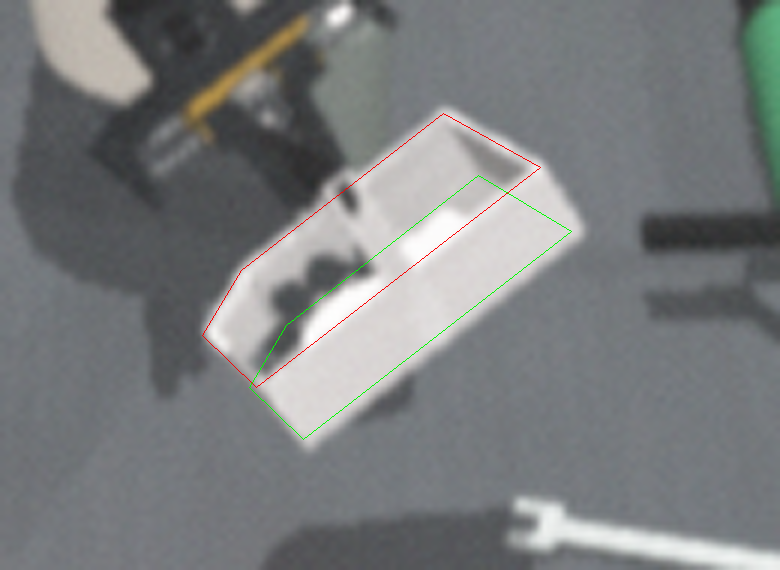

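```bash
cat >> h.py <<'E'
def plane():
    A=now();S=A@T([0,0,84.3],np.array([[0,1,0],[1,0,0],[0,0,-1.]]));Si=np.linalg.inv(S)
    for n in("top","side"):
        c=cam(n);W=c["W"].reshape(-1,3);I=c["im"].reshape(-1,3)
        P=W@Si[:3,:3].T+Si[:3,3]
        m=(P[:,0]>15)&(P[:,0]<85)&(np.abs(P[:,1])<50)&(np.abs(P[:,2]-4)<25)&(I.min(-1)>110)
        p=P[m]
        if len(p)<50: print(n,len(p));continue
        for _ in range(4):
            X=np.c_[p[:,:2],np.ones(len(p))];k=np.linalg.lstsq(X,p[:,2],rcond=None)[0];r=p[:,2]-X@k;p=p[np.abs(r)<2*r.std()+.5]
        nz=S[:3,:3]@(np.array([-k[0],-k[1],1])/np.linalg.norm([k[0],k[1],1]))
        print(n,len(p),"slopes deg",np.degrees(np.arctan(k[:2])),"off",k[2],"resid",r.std(),"tote z world",nz,"tilt",np.degrees(np.arccos(nz[2])))
E
python3 - <<'E'
from h import *
plane()
E
```

```text
top 873 slopes deg [-0.05454868  0.5683412 ] off 4.1648329872909935 resid 1.8844925446808112 tote z world [-0.52589137  0.21286245  0.82348518] tilt 34.564788995102596
side 37
```

Request:
step_arm(deltas=[0,0,0,0,0.0167,0,0,0,0,-0.011,0.0167,0,0,0,0,-0.011,0.0167,0,0,0,0,-0.011,0.0167,0,0,0,0,-0.011,0.0167,0,0,0,0,-0.011,0,0,0,0,0,0,0,0,0,0,0,0,0,0,0,0,0,0,0,0])

```text
clock: 34.85
ee_pos: [542.1, 219.5, 216.1]
eef_rot: [146.1, 10.8, 114.4]
force: [-0.6, -0.1, -5.0]
opening: 0.15
```

Run:
```python
from h import *
s=manip.read_state();print(s["clock"],s["qpos"],s["force"],s["opening"])
plane();toteov("t2")
```

```text
34.85 [ 11.19271936  -6.08816927 119.01083385  -2.68240047  31.71972082
 -14.65683403] [-0.63014179 -0.09962816 -5.02922021] 0.1502978269552496
top 837 slopes deg [-0.09243124  0.33605249] off 4.015112588821841 resid 1.905689647886979 tote z world [-0.56913056 -0.09277234  0.81699675] tilt 35.21472254285007
side 209 slopes deg [0.0188783  0.41645216] off 4.587847779405769 resid 2.197177805434548 tote z world [-0.56994167 -0.09487779  0.81618913] tilt 35.29488942083648
top [-88.   8.] dist 49 0.61 px [481. 468.]
top [-87.  39.] dist 20 0.56 px [419. 494.]
top [-163. -171.] dist 242 0.39 px [912. 428.]
side [  9. 140.] dist 119 0.67 px [297. 198.]
side [-17.  78.] dist 62 0.61 px [311. 269.]
side [-44.  73.] dist 36 0.55 px [284. 304.]
side [-83.  -1.] dist 57 0.53 px [293. 404.]
side [-58.  43.] dist 20 0.49 px [289. 341.]
side [-80.  44.] dist 12 0.43 px [263. 367.]
side [ -3. -16.] dist 101 0.23 px [398. 316.]
```

View pics/t2top.png

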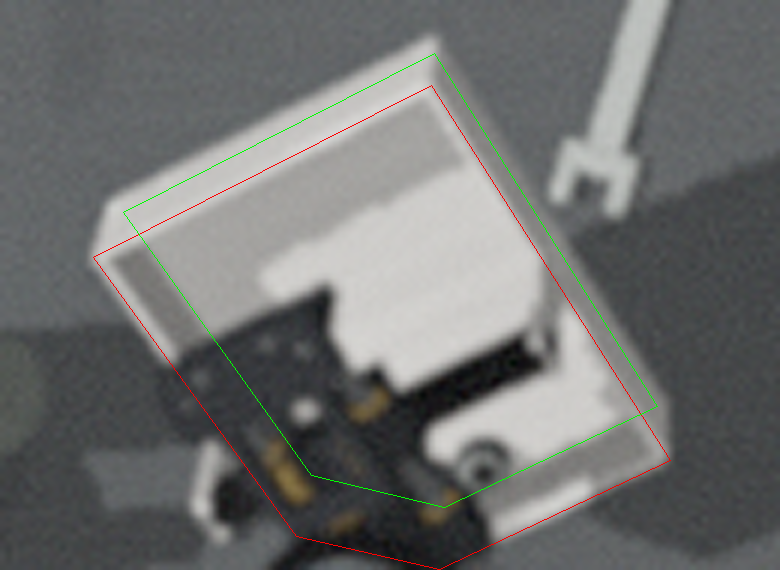

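View pics/t2sider.png

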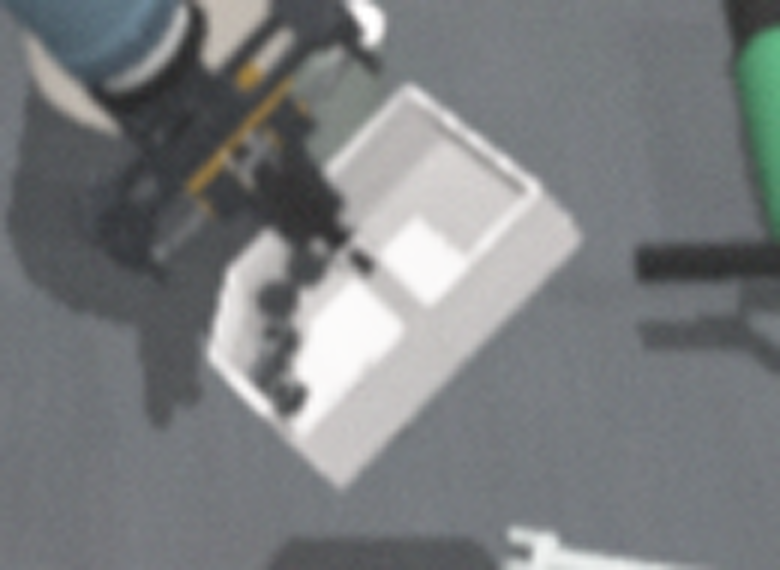

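Request:
step_arm(deltas=[0,0,0,0,-0.0133,0,0,0,0,0,-0.0133,0,0,0,0,0,-0.0133,0,0,0,0,0,-0.0133,0,0,0,0,0,-0.0133,0,0,0,0,0,0,0,0,0,0,0,0,0,0,0,0,0,0,0,0,0,0,0,0,0])

```text
clock: 36.05
ee_pos: [542.2, 219.1, 216.2]
eef_rot: [144.1, 20.6, 107.2]
force: [0.5, -0.8, -5.0]
opening: 0.151
```

Run:
```python
from h import *
s=manip.read_state();print(s["clock"],s["qpos"],s["force"],s["opening"])
plane();toteov("t3")
```

```text
36.05 [ 20.02745746  -2.76630976 118.27833852 -35.59585125  32.5894095
  21.02857019] [ 0.49034047 -0.77379808 -5.01125938] 0.15145143418805793
top 779 slopes deg [0.26540807 0.59196988] off 3.7308396380249294 resid 1.6795224170314655 tote z world [-0.64495793  0.08747039  0.75919576] tilt 40.606650895521916
side 80 slopes deg [-0.29310006 -1.86128501] off 5.876133533015795 resid 1.8599276755054415 tote z world [-0.64955048  0.12996194  0.74912887] tilt 41.485025629336285
top [-22.  74.] dist 56 0.56 px [278. 397.]
top [-93.  43.] dist 22 0.4 px [419. 496.]
top [ 1. 69.] dist 77 0.39 px [260. 355.]
top [-88.   5.] dist 52 0.39 px [484. 463.]
side [-82.  57.] dist 7 0.6 px [263. 371.]
side [-90.  22.] dist 36 0.57 px [271. 399.]
side [-37.  78.] dist 44 0.57 px [303. 307.]
side [-68.  52.] dist 7 0.4 px [281. 357.]
side [-19. 110.] dist 79 0.38 px [308. 270.]
```

View pics/t3top.png

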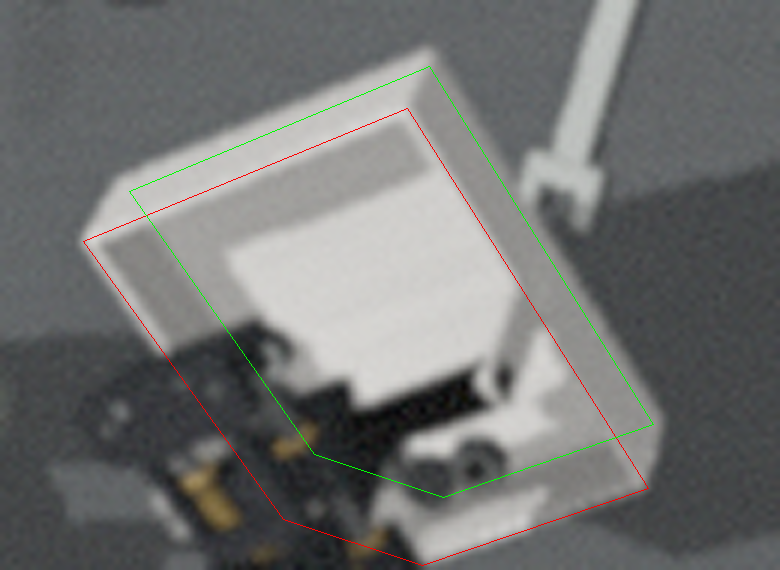

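View pics/t3sider.png

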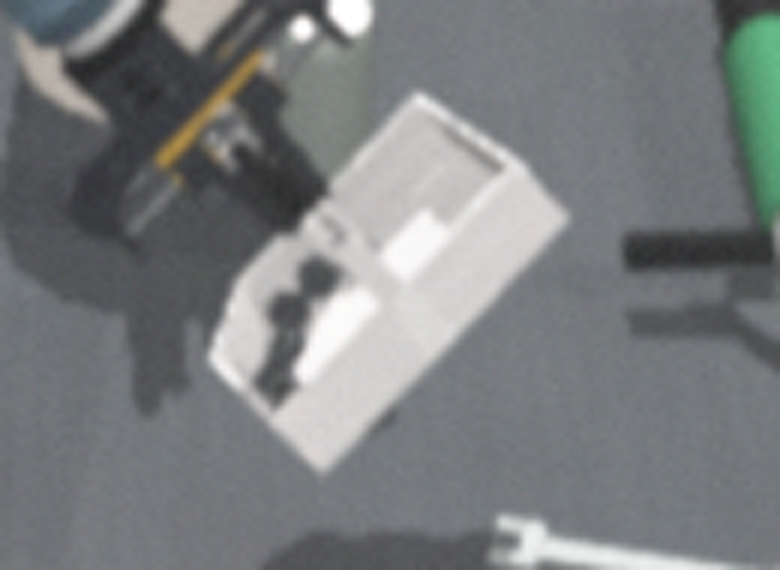

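Run:
```python
import cv2
for n in("t1","t2","t3"):
    im=cv2.imread(f"pics/{n}topr.png")[240:540,160:560];cv2.imwrite(f"pics/{n}z.png",cv2.resize(im,None,fx=1.9,fy=1.9,interpolation=2))
```

```text
(no output)
```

View pics/t1z.png

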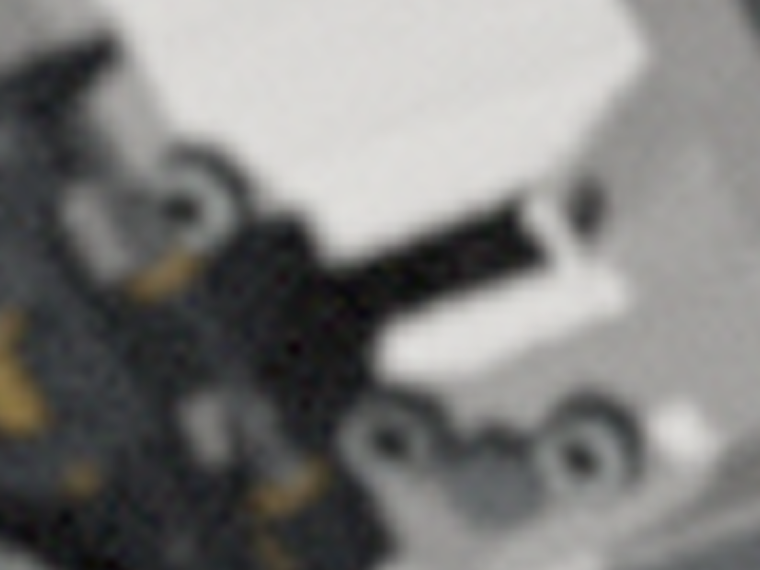

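View pics/t3z.png

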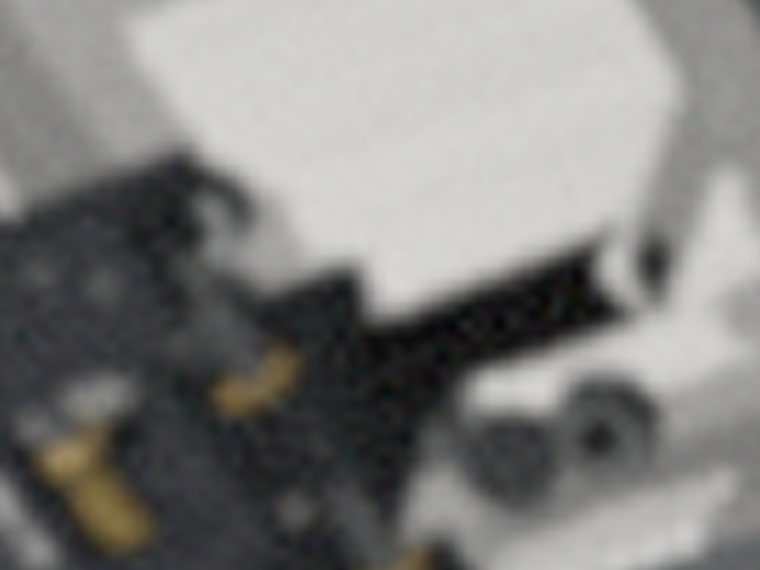

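Request:
step_arm(deltas=[0,0,0,0,0.0128,0,0,0,0,0,0.0128,0,0,0,0,0,0.0128,0,0,0,0,0,0.0128,0,0,0,0,0,0.0128,0,0,0,0,0,0.0128,0,0,0,0,0,0.0128,0,0,0,0,0,0.0128,0,0,0,0,0,0.0128,0,0,0,0,0,0.0128,0,0,0,0,0,0,0,0,0,0,0,0,0])

```text
clock: 37.55
ee_pos: [542.1, 218.8, 215.9]
eef_rot: [146.7, 1.7, 120.4]
force: [-0.0, -0.1, -4.6]
opening: 0.152
```

Run:
```python
from h import *
s=manip.read_state();print(s["clock"],s["qpos"],s["force"],s["opening"])
plane();toteov("t4")
```

```text
37.55 [  3.03811045  -6.10998469 118.22801126  21.48615474  39.09170368
 -41.18748179] [-1.48961823e-04 -5.86836112e-02 -4.55644190e+00] 0.15243365959904306
top 786 slopes deg [0.31797881 0.3006221 ] off 3.7233088104197165 resid 1.9005423676111295 tote z world [-0.48644833 -0.26397628  0.83287727] tilt 33.604552146140385
side 330 slopes deg [4.80223690e-01 4.40308547e-04] off 3.6813942450882915 resid 2.7644372351546562 tote z world [-0.49111698 -0.2606976   0.83116838] tilt 33.78105346160186
top [-30.  71.] dist 48 0.51 px [291. 443.]
side [-41.  63.] dist 35 0.57 px [283. 298.]
side [-77.  36.] dist 19 0.47 px [266. 363.]
side [-89.  39.] dist 21 0.46 px [250. 375.]
side [-88.   4.] dist 53 0.41 px [282. 405.]
side [-22.  91.] dist 64 0.4 px [280. 252.]
```

View pics/t4topr.png

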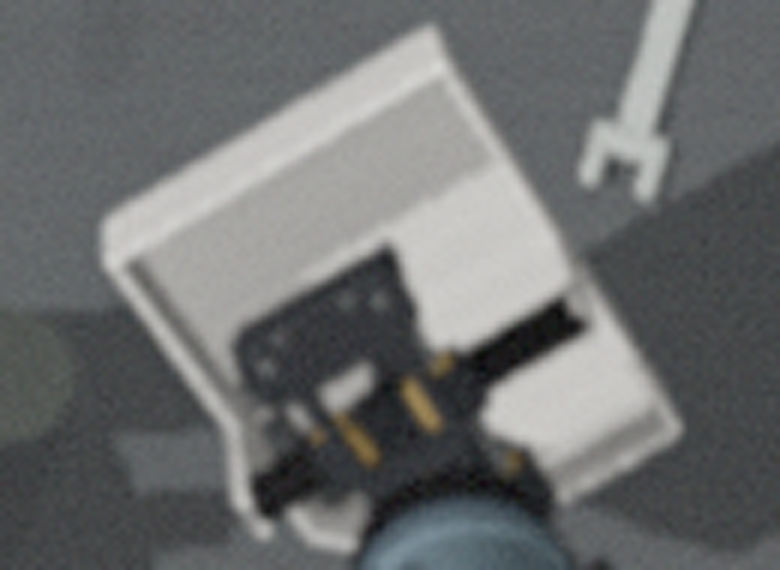

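View pics/t4sider.png

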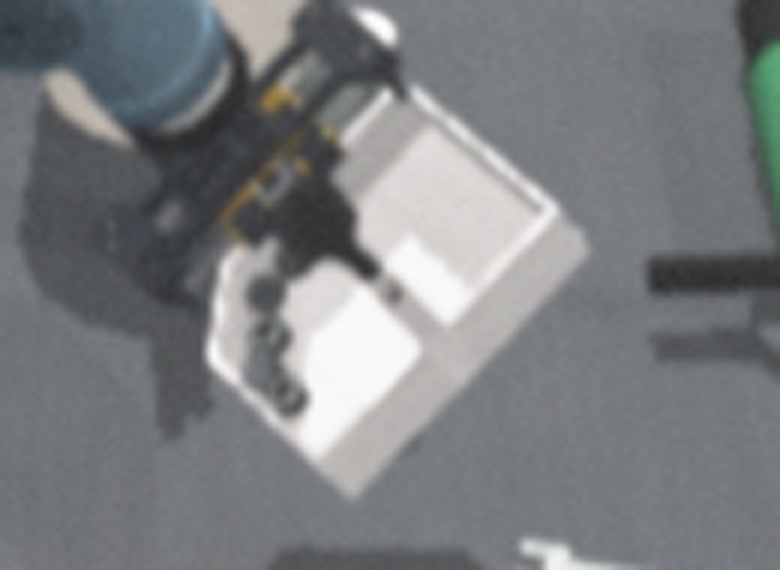

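Request:
step_arm(deltas=[0,0,0,0,0,0,0,0,0,0,0,0,0,0,0,0,-0.014,0,0,0,0,0,-0.014,0,0,0,0,0,-0.014,0,0,0,0,0,-0.014,0,0,0,0,0,-0.014,0,0,0,0,0,-0.014,0,0,0,0,0,-0.014,0,0,0,0,0,-0.014,0,0,0,0,0,-0.014,0,0,0,0,0,-0.014,0])

```text
clock: 39.05
ee_pos: [541.9, 219.7, 215.9]
eef_rot: [143.5, 22.4, 105.7]
force: [0.3, 0.4, -5.7]
opening: 0.151
```

Request:
step_arm(deltas=[0,0,0,0,0,0,0,0,0,0,0,0,0,0,0,0,0,0,0,0,0,0,0,0,0,0,0,0,0,0])

```text
clock: 39.55
ee_pos: [542.2, 219.0, 216.1]
eef_rot: [143.6, 22.3, 105.8]
force: [-1.3, -0.3, -5.4]
opening: 0.153
```

Run:
```python
from h import *
s=manip.read_state();print(s["clock"],s["qpos"],s["force"],s["opening"])
plane();toteov("t5")
```

```text
39.55 [ 21.55929771  -1.82170668 117.95769702 -40.79913671  33.83692427
  26.7439052 ] [-1.26940016 -0.29848793 -5.4042293 ] 0.15264530763962808
top 756 slopes deg [-0.02510125  0.59551905] off 4.0118380036467345 resid 1.6633568267827936 tote z world [-0.65156274  0.12353402  0.74846867] tilt 41.54209728088829
side 66 slopes deg [-0.82944995 -1.42540089] off 6.391503140120288 resid 1.8258090959980182 tote z world [-0.65021423  0.16099479  0.74249723] tilt 42.05542243092293
top [-81.  -8.] dist 63 0.66 px [500. 446.]
top [-5. 72.] dist 72 0.43 px [263. 367.]
top [-83.  40.] dist 17 0.4 px [413. 479.]
top [-24.  83.] dist 58 0.39 px [265. 407.]
top [-70.  51.] dist 6 0.36 px [378. 465.]
side [-60.  33.] dist 27 0.57 px [303. 359.]
side [-86.  67.] dist 16 0.42 px [257. 374.]
side [-20. 144.] dist 104 0.36 px [297. 263.]
side [-43.  74.] dist 37 0.35 px [303. 320.]
```

View pics/t5topr.png

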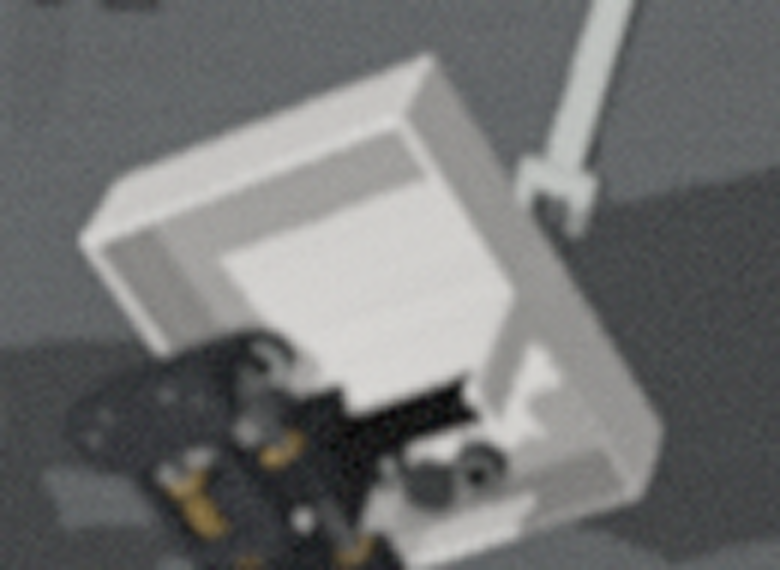

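View pics/t5sider.png

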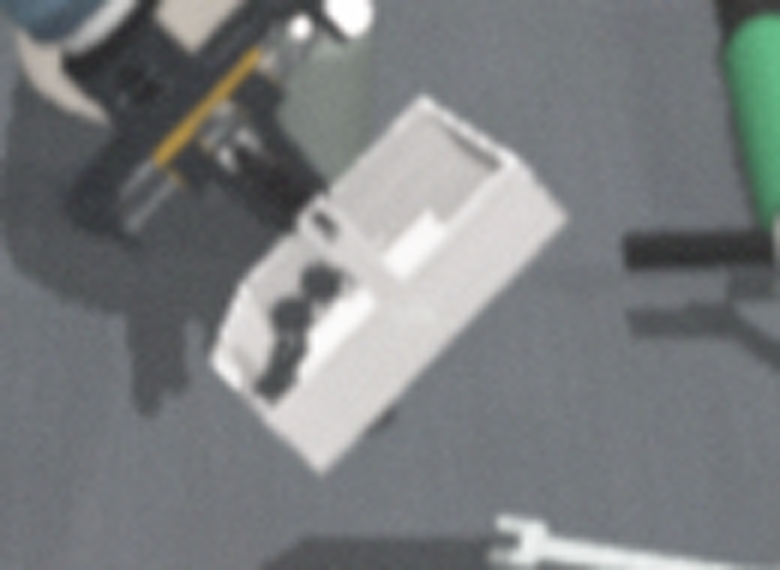

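Run:
```python
from h import *
A=now();S=A@T([0,0,84.3],np.array([[0,1,0],[1,0,0],[0,0,-1.]]));Si=np.linalg.inv(S)
for n in("top","side"):
    c=cam(n);u0,v0=proj(c,S[:3,3])[0].astype(int);u0-=65;v0-=50
    P=c["W"]@Si[:3,:3].T+Si[:3,3]
    if n=="top":
        for v in range(v0+52,v0+66,2): print(v,[tuple(int(k) for k in P[v,u]) for u in range(u0+38,u0+54,2)])
    # dark points inside the tote, z 3..30 in tote frame
    m=(c["im"].max(-1)<110)&(P[...,2]>6)&(P[...,2]<32)&(P[...,0]>-97)&(P[...,0]<95)&(np.abs(P[...,1])<78)
    q=P[m];H,_,_=np.histogram2d(q[:,0],q[:,1],bins=[np.arange(-100,41,10),np.arange(-80,81,10)])
    print(n);print(H.astype(int))
```

```text
176 [(26, 68, 5), (23, 65, 3), (21, 60, 2), (19, 55, 3), (18, 48, 5), (14, 45, 1), (14, 38, 4), (14, 30, 9)]
178 [(19, 74, 2), (18, 67, 4), (15, 64, 1), (14, 58, 2), (12, 53, 3), (10, 47, 3), (9, 40, 6), (6, 37, 3)]
180 [(85, -28, 154), (84, -33, 155), (14, 61, 11), (11, 58, 8), (7, 55, 5), (5, 51, 3), (2, 46, 3), (1, 41, 3)]
182 [(87, -34, 167), (83, -34, 162), (11, 62, 15), (9, 57, 15), (6, 53, 13), (0, 54, 4), (-1, 48, 5), (-5, 46, 1)]
184 [(84, -34, 172), (79, -33, 163), (3, 68, 11), (3, 61, 14), (1, 55, 15), (-4, 56, 6), (-8, 54, 2), (-10, 49, 1)]
186 [(83, -35, 178), (1, 76, 13), (1, 68, 17), (-2, 66, 12), (-3, 59, 14), (-10, 60, 5), (-13, 56, 4), (-19, 57, -4)]
188 [(71, -22, 163), (70, -27, 164), (-9, 79, 7), (-7, 69, 14), (-10, 64, 13), (-17, 67, 1), (-19, 61, 3), (22, -2, 88)]
top
[[ 0  0  0  0  0  0  0  1  2  0  7  4  0  0  0  0]
 [ 0  0  0  0  0  0  0 13 14  7  9 13  1  0  0  0]
 [ 0  0  0  0  0  0  0 12 10  9 13  9  3  2  0  0]
 [ 0  0  0  0  0  0  0  0  0  0  3 10  4  0  0  0]
 [ 0  0  0  0  0  0  0  0  0  0  0  0  0  0  0  0]
 [ 0  0  0  0  0  0  0  0  0  0  0  0  0  0
[... 436 characters left out ...]
 0  0  0  0  0  0  0  0  0  0  0  0]
 [ 0  0  0  0  0  0  0  1  2  1  6  1  0  0  0  0]
 [ 0  0  0  0  0  0  0  0  4  1  3  4  0  0  0  0]
 [ 0  0  0  0  0  0  0  0  0  0  2  5  3  1  0  0]
 [ 0  0  0  0  0  0  0  0  0  0  0  1  5  5  2  0]
 [ 0  0  0  0  0  0  0  0  0  0  0  0  0  1 14  0]
 [ 0  0  0  0  0  0  0  0  0  0  0  0  0  0  8  0]
 [ 0  0  0  0  0  0  0  0  0  0  0  0  0  2 10  1]
 [ 0  0  0  0  0  0  0  0  0  0  0  0  0  2  7  0]
 [ 0  0  0  0  0  0  0  0  0  0  0  0  0  0  0  0]
 [ 0  0  0  0  0  0  0  0  0  0  0  0  0  0  0  0]
 [ 0  0  0  0  0  0  0  0  0  0  0  0  0  0  0  0]
 [ 0  0  0  0  0  0  0  0  0  0  0  0  0  0  0  0]
 [ 0  0  0  0  0  0  0  0  0  0  0  0  0  0  0  0]]
```

Run:
```python
from h import *
c=cam("side");cv2.imwrite("pics/end_side.png",cv2.resize(c["im"][:,:,::-1],(768,576),interpolation=2))
W=c["W"];m=(W[...,0]>460)&(W[...,0]<580)&(W[...,1]>-240)&(W[...,1]<-130)&(W[...,2]>92)&(W[...,2]<112);p=W[m];print(len(p),np.median(p,0),cv2.minAreaRect(p[:,:2].astype(np.float32)))
A=now();S=A@T([0,0,84.3],np.array([[0,1,0],[1,0,0],[0,0,-1.]]));print("foot z",(S@[-77.5,57.5,0,1])[:3])
c=cam("top");W=c["W"]
m=(W[...,2]>178)&(W[...,2]<200)&(W[...,1]>400)&(W[...,1]<520)&(W[...,0]>480)&(W[...,0]<640);p=W[m];print(len(p),cv2.minEnclosingCircle(p[:,:2].astype(np.float32)))
```

```text
122 [ 519.79683172 -191.59227094  103.06071269] ((519.8134765625, -190.2637176513672), (15.528149604797363, 87.23059844970703), 8.8865966796875)
foot z [527.40127396 225.4516303   88.78440859]
446 ((563.7789306640625, 454.56903076171875), 30.980382919311523)
```

View pics/end_side.png

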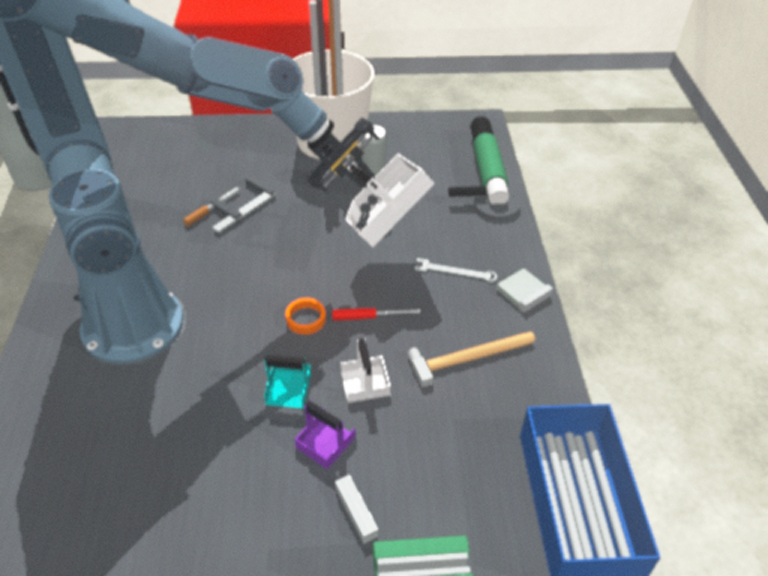

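Run:
```python
from rig import manip,hand_in
s=manip.read_state();print(s["clock"],s["force"],s["opening"],abs(s["dq"]).max())
print(hand_in())
```

```text
40.05 [-0.6363169  -0.08482514 -5.52821002] 0.14760585239399804 0.182712031882757
the job is handed in; nothing more can be done
None
```

I poured the scoop's three nuts into the tote and set the empty scoop upright on the bench about where it started. I then lifted the tote, tilted it, and handed in at 40 s while still holding it still in the air.

**One mishap:** on the first carry to the tote, the scoop caught the tote's handle post. That pushed the tote about 110 mm to the left and turned it about 17 degrees. The tote in turn shifted the spray can about 14 mm, which is under the 30 mm limit. No nut was lost. I measured the tote again and poured from above its handle.

Last checks before handing in:
- **Tote:** its tilt measured about 41.5 degrees, more than the 35 you named but inside the 17 to 57 allowed. The underside of the cut corner was about 89 mm above the bench and the grip was steady.
- **Nuts:** six spots along the cut corner and the walls beside it look like the six nuts, though some were partly hidden by the gripper. The farthest is about 77 mm from the corner against the 90 mm limit. They lie in a touching row rather than a tight heap, and rocking the tote twice did not bring that last nut closer.
- **Bench:** the scoop stood upright, I saw no nut on the bench, and the other bystanders looked unmoved in the pictures. I only measured the spray can's position.

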